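# Roll the vial onto the reading line

## Robot

A 7-joint arm with a two-finger parallel gripper is mounted at the origin on a cart in front of the work surface, level with it; the furniture and walls round the work are solid. World frame = base frame: x ahead of the robot, y to its left, z up, the work surface at z = 0. Lengths are in mm, angles in rad, forces in N, time in s.
With the tool pointing down it reaches from about 400 to 875 mm from the base axis. Payload 4.4 kg.
Tool frame: the origin (TCP) lies between the finger pads; the fingertips stand 17 mm ahead of it and the grasp point (between the pads) lies 2 mm behind it; x points along the fingers, y is the direction in which the jaws open and shut, and the axes are right-handed (so a half turn about x gives the same grasp; the last joint's range is limited). The gripper opens to 85 mm and grips with 20 to 120 N. Pads are 22 mm wide; open, the fingers measure 114 mm over their backs; the gripper's body (76 mm by 85 mm) begins 54 mm behind the grasp point. The pads swing forward as they close: fully open they stand 13 mm farther back than shut.
Start: joints at [0.651, 0.628, 0.038, 1.517, -0.027, 0.996, -0.02], TCP at [489.986, -427.12, 218.213] pointing down, gripper open.
Joint ranges: [-3.06, 3.06], [-0.37, 2.12], [-1.25, 1.32], [0.18, 2.47], [-1.1, 4.24], [0.23, 1.98], [-2.94, 2.94]. Speed limits (rad/s): [2.57, 2.57, 3.14, 3.14, 3.14, 3.14, 3.14].

## Interface

Orientations are given as a unit quaternion [w, x, y, z].
In Python, from workcell import robot, imaging gives the robot as it stands.
- The arm moves only by the shell command python3 -m creep 'ROWS' [FORCE]. ROWS is JSON, a list of rows, each a list of 3 entries, a list of its own where there are three numbers: the closure, from 0 (fully open) to 1 (shut), then the shift along the world's x, y, z in cm, then the turn about the world's z in degrees. A call has 1 to 8 rows; each row shifts and turns the commanded pose from where the row before left it; what a row does not reach is not made up. A row lasts 1/12 s, in which the tool goes at most 41.7 mm and 7.16 degrees, less where a joint would pass 70% of its speed; a pose out of reach is approached as far as the arm can. A call with a gripper value outside its range is refused whole. The fingers move at their own pace and stop on an object; FORCE is the grip in N (left out, the last holds). Time passes only in rows, so rows that do not move let the fingers close. It gives the time, the measured TCP pose, the force and the opening at its end, in the units of the state.
- robot.state(): the state, without advancing time (a new reading comes with each control period).
- imaging.capture(name): name is "side" or "top" or "wrist"; returns a dict with "color" (480x640x3 uint8, blue, green, red), "fx", "fy", "cx", "cy" (pixels), "k1" (the pictures are not rectified: a ray, as slopes to the right and down, at radius r is drawn at 1 + k1 r^2 times it, then the intrinsics apply), "position" and "orientation" of the camera in the world; the wrist camera has in their place "mount" (4x4, takes a point from camera to tool coordinates, whose origin is the TCP and whose axes are the tool frame's). Camera axes: x right, y down, z forward; pixel columns grow to the right and rows downward; lengths in mm; the calibration is good to about 2 mm. A picture is of the moment at which its call begins: read the wrist's pose just before it. There is no depth.
- robot.hand_in(): hands the job in, once; it reports no verdict.
Trained networks look in the newest picture that a camera, given by its name, has taken for a name from the list of things; names that differ only in an ending like _2 or _b are one class to them, and where a whole thing is asked for, a point or a joint stands for the part that bears it (a point fixed in the world has none). Each returns a list of dicts, best first, with "p" (0 to 1); they miss things now and then, are a little off and sometimes report something else, mostly with a low value. They report only what shows in the picture. A call takes as long as a camera call. They do not tell look-alikes from the thing itself.
- imaging.spot_in(target, camera): "uv" ([column, row] in pixels, amid what is visible of it).
- imaging.trace(target, camera): "pixels" (480x640 bool, what is visible of it) and "uv" ([column, row] in pixels, amid what is visible of it).
The state is a dict: "time": time; "joint_positions": joint angles; "dq": joint speeds; "joint_torque": joint torques, N m; "tcp_pos": TCP position; "tool_rot": TCP orientation; "wrist_force": force on the tool from outside, world axes, zero at the start; "wrist_torque": the same for the moment, N m; "opening": finger opening in mm.
Only numpy, scipy, OpenCV 4.12 (cv2) and the standard library are available. Lean on these libraries where they do the work, as an engineer would, in place of code of your own. Each camera call takes 0.05 s, during which the arm holds its last target.

## Task

A small capped vial lies on the reading board to one side of the white line. With the fingertips on the upper part of the vial gently push its top sideways, so that it rolls until it lies along the line, centred over it, and take your fingers off; then press the button on top of the reader well down and let it come up again, with the vial still on the line. Only touch the vial, do not pinch or lift it or push it low down at its side, and leave the marker pen, the standing vial and the other things where they are.

Things in the scene. Friction and masses are not known exactly. Their poses are not given: they have to be found in the camera images.
- board: The reading board, fixed to the worktop: flat plate 210 x 200 mm with a grey rubber mat, whose top is 9 mm above the worktop. Origin: centre of the board's underside, on the worktop. x runs along the white line towards the reader, y across the line, z up. The reader, a white housing 44 mm (x) by 62 mm (y), top 44 mm above the worktop, stands on the board at x = 56 to 100 mm, y = 0.
- line_mid (a point): Middle of the white line, on the mat's top (board x = -17.5 mm, y = 0); axes as the board's. The line is flat, 3 mm wide and 145 mm long, along x, from the board's near part to the reader. The vial is to lie over it with its whole length, clear of the reader. A vial let go at rest on the rubber mat stays where it is.
- vial_center (a point): Centre of the vial to be rolled: clear, capped, 26.4 mm in diameter, 62 mm long with its cap, about 30 g. It lies on the mat (its top 26.4 mm above the mat) nearly parallel to the line, some 40 to 60 mm left or right of it. z is its long axis, foot to cap; x and y turn as it rolls. Rolled without slip by a fingertip on its top, it moves half as far as the fingertip.
- read_button_top (a point): Centre of the top face of the black round push button (24 mm in diameter) on the reader's top, board x = 79 mm, y = 0. It is pressed straight down, travels 6 mm and springs back; about 4 N holds it fully down.
- read_button (a joint): Travel of that button in m: 0 released, 0.006 fully down.
- marker: Marker pen, 135 mm long, 17 mm wide, 16 mm high, lying on the mat on the other side of the line from the vial, roughly parallel to the line. Origin: centre of its underside; its long axis is its y axis. Leave it alone.
- spare_center (a point): Centre (31 mm above the mat) of a second vial of the same kind, which stands upright on the board beside the reader, on the left. Leave it alone.
- tape_roll: Roll of tape, 96 mm across, 25 mm high, lying flat on the worktop to the left of the board; origin at the centre of its underside. Leave it alone.
Mind the look-alikes: they are no part of the job. What is shaped like the part that bears vial_center but black, red or turquoise is not meant.

How it is judged:
By the outcome, as a careful person would: the job done as asked, in the order asked, and still so for the second after the job is handed in, with the robot touching nothing.
It also fails if it takes over 61 s, if anything falls off the work surface, if the arm or the gripper's body presses on something with over 40 N, if the wrist force passes 120 N, or if a joint passes its speed limit or range.

## Working session

There is one attempt and no reset: what is moved stays moved. The work goes in short steps, Python scripts to look and compute and a shell command to move; the robot and the scene stay as the last step left them, time stands still between calls to the robot, and variables do not carry over. Pictures are saved under pics/ and viewed, and the job is handed in when it is done.

```bash
ls; mkdir -p pics; cat > h.py <<'E'
import numpy as np, cv2
from workcell import robot, imaging
from scipy.spatial.transform import Rotation as R
def rot(q): return R.from_quat([q[1],q[2],q[3],q[0]]).as_matrix()
def campose(c, st=None):
    if "mount" in c:
        M=np.array(c["mount"]); T=np.eye(4); T[:3,:3]=rot(st["tool_rot"]); T[:3,3]=st["tcp_pos"]
        W=T@M; return W[:3,:3],W[:3,3]
    return rot(c["orientation"]),np.array(c["position"])
def ray(c,uv):
    K=np.array([[c["fx"],0,c["cx"]],[0,c["fy"],c["cy"]],[0,0,1]],float)
    d=cv2.undistortPoints(np.array(uv,float).reshape(-1,1,2),K,np.array([c["k1"],0,0,0,0.])).reshape(-1,2)
    return np.c_[d,np.ones(len(d))]
def onz(c,uv,z,st=None):
    Rm,p=campose(c,st); d=ray(c,uv)@Rm.T
    return p+d*((z-p[2])/d[:,2])[:,None]
def proj(c,P,st=None):
    Rm,p=campose(c,st); q=(np.atleast_2d(P)-p)@Rm; s=q[:,:2]/q[:,2:]
    s=s*(1+c["k1"]*(s**2).sum(1))[:,None]
    return s*[c["fx"],c["fy"]]+[c["cx"],c["cy"]]
E
python3 - <<'E'
from h import *
import pickle
st=robot.state(); print(st)
for n in ["top","side","wrist"]:
    c=imaging.capture(n); cv2.imwrite(f"pics/{n}0.png",c["color"]); 
    print(n,{k:v for k,v in c.items() if k!="color"})
    for t in ["board","vial_center","read_button_top","marker","spare_center","tape_roll"]:
        print(t,[(round(r["p"],2),np.round(r["uv"]).tolist()) for r in imaging.spot_in(t,n)])
E
```

```text
pics
{'time': 0.0, 'joint_positions': array([ 0.65120505,  0.6293202 ,  0.03841283,  1.51834909, -0.02700204,
        0.99629926, -0.01997353]), 'dq': array([-0.00079424,  0.00129525, -0.00056985,  0.0004227 ,  0.00042395,
        0.00098132,  0.00133654]), 'joint_torque': array([-2.65852168e-04, -5.63399899e+01,  1.22638352e+00, -1.93446726e+01,
        1.09821206e-02,  1.04085304e-02, -6.85078447e-07]), 'tcp_pos': array([ 489.50590626, -426.68026274,  217.31142477]), 'tool_rot': array([-0.29219355, -0.64336691, -0.2933889 ,  0.64391374]), 'wrist_force': array([ 0.18942173, -0.20102648, -0.33203237]), 'wrist_torque': array([-0.00661078,  0.04558331, -0.03087624]), 'opening': 85.49180636673529}
top {'fx': 582.4516471666385, 'fy': 582.4516471666385, 'cx': 328.8468923373578, 'cy': 242.41079894706488, 'k1': 0.06328680720694412, 'position': array([ 409.68639064, -189.36487622, 1091.16091598]), 'orientation': array([-0.02181102,  0.71631001, -0.69708241,  0.02236893])}
board []
vial_center [(0.77, [400.0, 208.0]), (0.66, [271.0, 234.0]), (0.66, [455.0, 176.0]), (0.59, [404.0, 285.0])]
rea
[... 705 characters left out ...]

wrist {'fx': 421.62514307753673, 'fy': 421.62514307753673, 'cx': 316.74314810282874, 'cy': 244.28532547394937, 'k1': -0.03751894630226714, 'mount': array([[-7.50808293e-04, -2.58609254e-01,  9.65981723e-01,
        -1.56225488e+02],
       [ 9.99999258e-01,  7.32394863e-04,  9.73322582e-04,
         1.54918354e+00],
       [-9.59190280e-04,  9.65981737e-01,  2.58608513e-01,
        -6.69846435e+01],
       [ 0.00000000e+00,  0.00000000e+00,  0.00000000e+00,
         1.00000000e+00]])}
board [(0.75, [80.0, 38.0])]
vial_center [(0.97, [167.0, 188.0]), (0.87, [427.0, 105.0]), (0.86, [279.0, 71.0])]
read_button_top [(0.36, [40.0, 17.0])]
marker [(0.6, [37.0, 19.0])]
spare_center []
tape_roll []
```

View pics/top0.png

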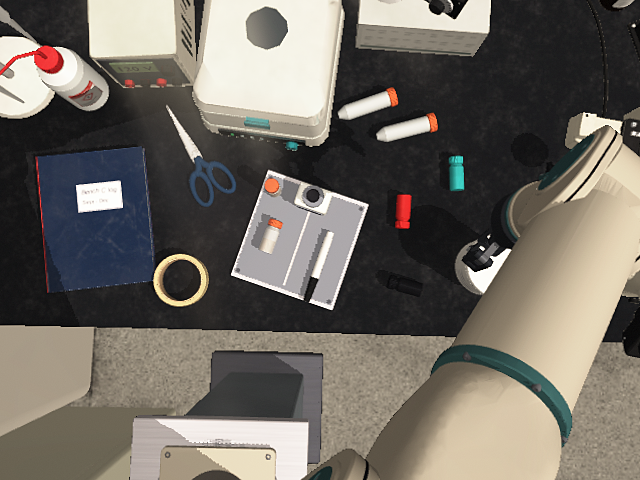

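View pics/side0.png

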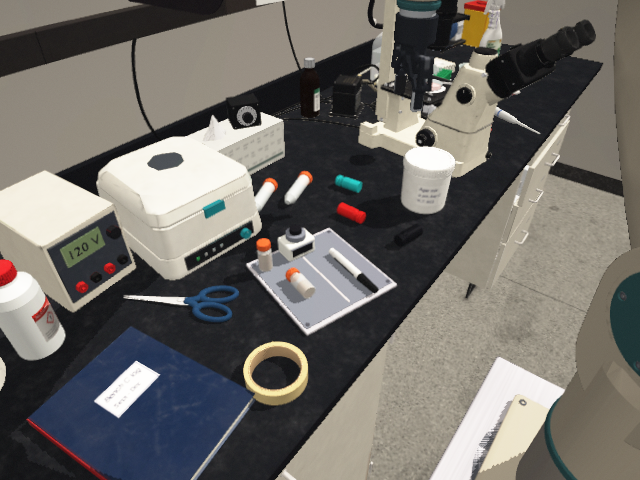

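View pics/wrist0.png

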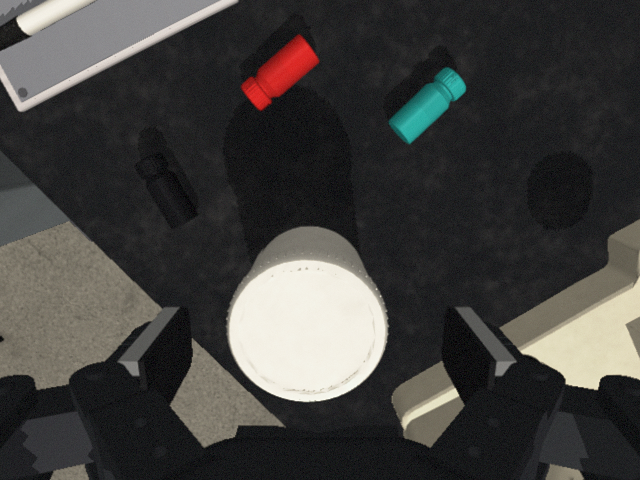

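Top picture: the vial meant is the clear, orange-capped one lying on the board at (271,234), left of the line. The red (403,210), turquoise (456,174) and black (404,285) ones lie off the board, and the upright spare is at (272,187). I'll enlarge the board to confirm and to measure it.

```bash
python3 - <<'E'
from h import *
c=imaging.capture("top"); im=c["color"][160:320,220:380]
cv2.imwrite("pics/topcrop.png",cv2.resize(im,None,fx=3.75,fy=3.75,interpolation=cv2.INTER_CUBIC))
c2=imaging.capture("side"); im=c2["color"][220:340,235:405]
cv2.imwrite("pics/sidecrop.png",cv2.resize(im,None,fx=4.5,fy=4.5,interpolation=cv2.INTER_CUBIC))
E
```

```text
(no output)
```

View pics/topcrop.png

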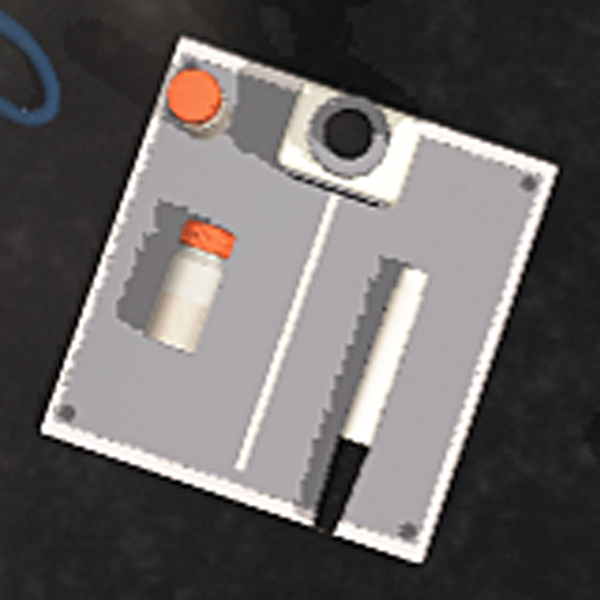

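View pics/sidecrop.png

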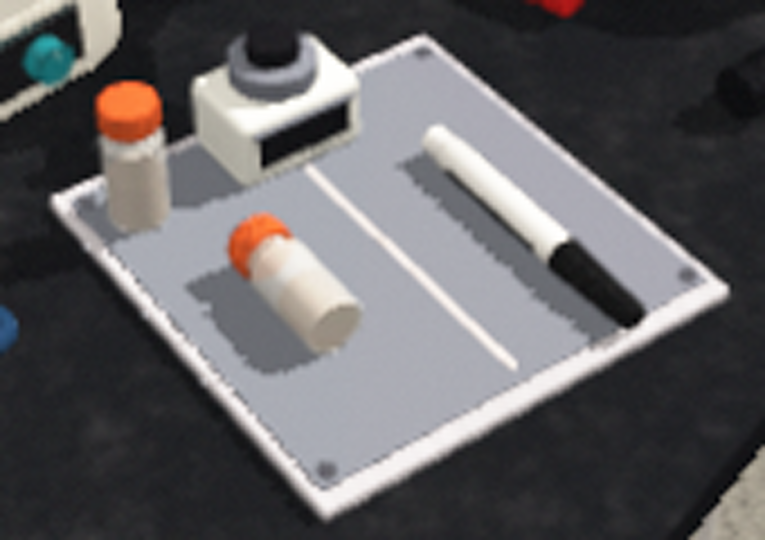

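Top crop: the vial lies cap-end towards the reader at about crop (195,285). The line runs (333,198) to (240,468), the button is at (350,130) and the spare at (195,95). Next I'll fit the board pose and the vial from both cameras.

```bash
cat >> h.py <<'E'
def fit2d(B,W):
    B=np.asarray(B,float);W=np.asarray(W,float)[:,:2]
    b0,w0=B.mean(0),W.mean(0); H=(B-b0).T@(W-w0); a=np.arctan2(H[0,1]-H[1,0],H[0,0]+H[1,1])
    Rm=np.array([[np.cos(a),-np.sin(a)],[np.sin(a),np.cos(a)]]); return a,Rm,w0-Rm@b0
E
python3 - <<'E'
from h import *
from scipy.optimize import least_squares
ct=imaging.capture("top"); 
vt=imaging.trace("vial_center","top")
cs=imaging.capture("side"); vs=imaging.trace("vial_center","side")
B=[(105,100),(105,-100),(-105,-100),(-105,100),(-90,0)]
ut=np.array([(180,38),(557,165),(422,562),(42,430),(240,468)])/3.75+[220,160]
us=np.array([(52,200),(423,35),(730,290),(325,508),(515,367)])/4.5+[235,220]
ang=[]
for n,c,u in(("top",ct,ut),("side",cs,us)):
    W=onz(c,u,9.); a,Rm,t=fit2d(B,W); print(n,np.degrees(a),t,"res",np.round(W[:,:2]-(np.array(B)@Rm.T+t),1).tolist())
    bp=onz(c,[(np.array([350,130])/3.75+[220,160])] if n=="top" else [np.array([272,45])/4.5+[235,220]],60.)
    print(" button z60 in board",(bp[0,:2]-t)@Rm)
    for v in (vt if n=="top" else vs):
        ys,xs=np.nonzero(v["pixels"]); p=onz(c,[v["uv"]],9+13.2)[0]
        hull=cv2.minAreaRect(np.c_[xs,ys].astype(np.float32))
        print(" ",round(v["p"],2),np.round(v["uv"]),"board",np.round((p[:2]-t)@Rm,1),p[:2].round(1),hull)
E
```

```text
top -17.370010954378493 [ 481.82000686 -135.64275508] res [[-2.0, -0.2], [-0.9, 1.0], [1.1, 0.2], [1.2, -1.4], [0.6, 0.3]]
 button z60 in board [80.43046134  0.31775598]
  0.87 [401. 289.] board [ -26.2 -204.9] [ 395.6 -323.4] ((404.2353515625, 285.0588073730469), (36.865413665771484, 15.522278785705566), 14.03624439239502)
  0.85 [402. 208.] board [ 114.7 -160.8] [ 543.3 -323.3] ((402.3529052734375, 211.4117431640625), (14.725728988647461, 35.2803955078125), 4.39870548248291)
  0.66 [456. 176.] board [ 202.6 -234.6] [ 605.2 -420. ] ((455.8463134765625, 173.04086303710938), (34.61995315551758, 14.159872055053711), 86.42366790771484)
  0.56 [271. 235.] board [-10.8  52.4] [487.1 -82.4] ((270.1027526855469, 235.72604370117188), (14.279020309448242, 33.82489013671875), 20.556047439575195)
side -17.37797316257961 [ 480.03955788 -132.63774714] res [[-3.1, -0.1], [-1.2, 2.4], [0.4, 2.0], [2.0, -2.6], [1.8, -1.6]]
 button z60 in board [81.58293974 -1.44917851]
  0.89 [409. 236.] board [ -27.9 -202. ] [ 393.1 -317.1] ((408.1911926269531, 234.48529052734375), (11.661903381347656, 27.611270904541016), 59.036251068115234)
  0.82 [352. 183.] board [ 199.8 -236. ] [ 600.3 -417.5] ((348.7069396972656, 183.01727294921875), (26.52390480041504, 11.29235553741455), 23.198589324951172)
  0.72 [302. 281.] board [-8.5 44.8] [485.3 -87.4] ((300.0, 282.5), (34.64822769165039, 14.849242210388184), 45.0)
```

```bash
python3 - <<'E'
from h import *
st=robot.state(); Rm=rot(st["tool_rot"]); print(st["time"],Rm.round(3))
a=np.degrees(np.arctan2(Rm[1,1],Rm[0,1])); print("tool y az",a," z az",np.degrees(np.arctan2(Rm[1,2],Rm[0,2])))
E
```

```text
1.35 [[ 0.     0.754 -0.657]
 [-0.    -0.657 -0.754]
 [-1.     0.    -0.   ]]
tool y az -41.0799130004048  z az -131.07991298124944
```

```bash
python3 -m creep '[[1,[0,3.8,0],3],[1,[0,3.8,0],3],[1,[0,3.8,0],3],[1,[0,3.8,0],3],[1,[0,3.8,0],3],[1,[0,3.8,0],3],[1,[0,3.8,0],3],[1,[0,3.8,0],2.7]]'; python3 -m creep '[[1,[-0.4,2,0],0],[1,[-0.4,2,0],0],[1,[0,0,0],0],[1,[0,0,0],0],[1,[0,0,0],0]]'
python3 - <<'E'
from h import *
st=robot.state(); c=imaging.capture("wrist"); cv2.imwrite("pics/w1.png",c["color"])
Rm=rot(st["tool_rot"]); print(st["time"],st["tcp_pos"],np.degrees(np.arctan2(Rm[1,1],Rm[0,1])),st["opening"])
for t in ["vial_center","read_button_top","marker","spare_center","board"]:
    print(t,[(round(r["p"],2),np.round(r["uv"]).tolist()) for r in imaging.spot_in(t,"wrist")])
E
```

```text
time: 2.02
tcp_pos: [489.8, -121.5, 218.5]
tool_rot: [0.42, 0.57, 0.419, -0.569]
wrist_force: [0.6, -0.1, -0.3]
opening: -0.1
time: 2.43
tcp_pos: [482.3, -84.0, 218.4]
tool_rot: [0.419, 0.57, 0.418, -0.57]
wrist_force: [-0.0, 0.5, -0.4]
opening: -0.3
2.4333 [482.28673276 -84.01122522 218.41691146] -17.42118902616578 -0.26992214474910625
vial_center [(0.83, [320.0, 202.0]), (0.74, [122.0, 58.0]), (0.68, [317.0, 426.0]), (0.66, [345.0, 243.0]), (0.62, [452.0, 418.0])]
read_button_top [(0.79, [434.0, 278.0])]
marker [(0.87, [255.0, 312.0])]
spare_center [(0.73, [430.0, 179.0])]
board [(0.72, [342.0, 242.0])]
```

View pics/w1.png

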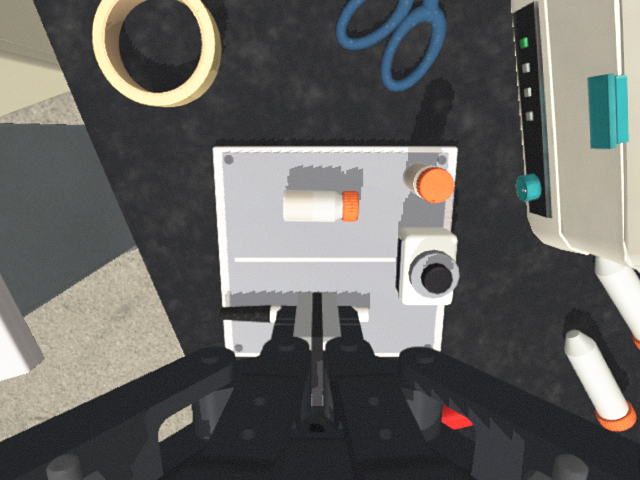

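The wrist picture shows the vial at (321,206), the line from (235,260) to (395,260), the button at (436,278), the spare at (433,183) and the marker at about (290,314). I'll take precise measurements from an enlarged crop.

```bash
python3 - <<'E'
from h import *
im=cv2.imread("pics/w1.png")[135:365,205:465]
cv2.imwrite("pics/w1c.png",cv2.resize(im,None,fx=3,fy=2.6,interpolation=cv2.INTER_CUBIC))
E
```

```text
(no output)
```

View pics/w1c.png

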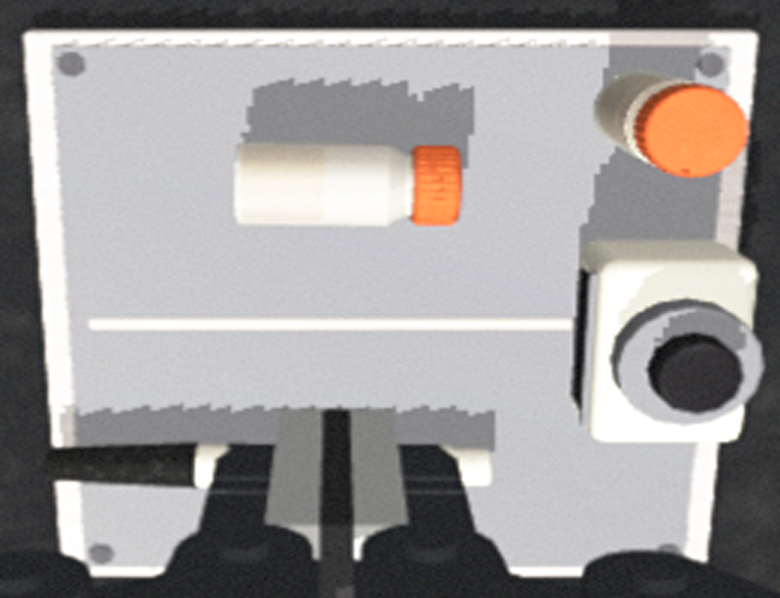

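```bash
python3 - <<'E'
from h import *
st=robot.state(); c=imaging.capture("wrist")
f=lambda L:np.array(L,float)/[3,2.6]+[205,135]
B=[(-105,100),(105,100),(-105,-100),(-90,0),(55,0)]
W=onz(c,f([(25,32),(758,32),(65,575),(88,324),(572,324)]),9.,st)
a,Rm,t=fit2d(B,W); print(np.degrees(a),t,np.round(W[:,:2]-(np.array(B)@Rm.T+t),1).tolist())
L=W[4]-W[3]; print("line ang",np.degrees(np.arctan2(L[1],L[0])), np.hypot(L[0],L[1]),"mid",(W[3]+W[4])/2)
tb=lambda p:((np.atleast_2d(p)[:,:2]-t)@Rm).round(1)
V=onz(c,f([(235,185),(462,185)]),22.2,st); print("vial ends",V.round(1),tb(V))
E=onz(c,f([(240,145),(400,146),(240,224),(400,225)]),22.2,st); print("edges",tb(E).tolist())
print("button",tb(onz(c,f([(696,373)]),60,st)),tb(onz(c,f([(696,373)]),55,st)),"spare top",tb(onz(c,f([(692,130)]),71,st)))
for v in imaging.trace("vial_center","wrist"):
    ys,xs=np.nonzero(v["pixels"]); r=cv2.minAreaRect(np.c_[xs,ys].astype(np.float32)); print(round(v["p"],2),r)
# line and vial edges subpixel
im=cv2.cvtColor(c["color"],cv2.COLOR_BGR2HSV)
E
```

```text
-17.39930747448269 [ 486.15508091 -133.34068953] [[0.7, -0.9], [-1.6, -0.1], [1.7, 1.3], [-1.1, 0.1], [0.2, -0.4]]
line ang -17.430031733001055 146.37538569847484 mid [ 469.00030338 -128.25567346    9.        ]
vial ends [[458.9 -71.3  22.2]
 [519.9 -90.5  22.2]] [[-44.5  51. ]
 [ 19.4  51. ]]
edges [[-42.9, 64.0], [1.8, 63.7], [-43.4, 38.1], [2.1, 37.7]]
button [[78.9 -0.3]] [[80.4 -2.1]] spare top [[69.3 74.9]]
0.58 ((453.89056396484375, 419.7403259277344), (32.95262908935547, 16.574581146240234), 31.607501983642578)
0.56 ((320.5, 206.0), (32.0, 75.0), 90.0)
0.48 ((316.5, 427.5), (7.0, 15.0), 90.0)
```

```bash
python3 -m creep '[[1,[0.17,0.28,-3.7],0],[1,[0.17,0.28,-3.7],0],[1,[0.17,0.28,-3.7],0],[1,[0.17,0.28,-3.7],0],[1,[0,0,0],0],[1,[0,0,0],0],[1,[0,0,0],0]]' 
python3 - <<'E'
from h import *
st=robot.state(); c=imaging.capture("wrist"); cv2.imwrite("pics/w2.png",c["color"])
print(st["time"],st["tcp_pos"],st["wrist_force"])
E
```

```text
time: 3.42
tcp_pos: [489.8, -72.3, 71.7]
tool_rot: [0.419, 0.57, 0.418, -0.569]
wrist_force: [0.7, 0.0, 0.6]
opening: -0.3
3.4167 [489.80065264 -72.28471375  71.67905142] [0.69175048 0.03588429 0.64001131]
```

View pics/w2.png

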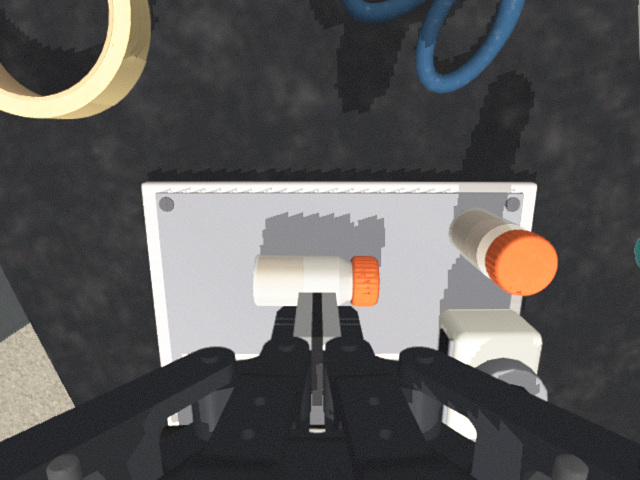

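```bash
python3 - <<'E'
from h import *
st=robot.state(); c=imaging.capture("wrist")
Rm=rot(st["tool_rot"]); T=np.array(st["tcp_pos"])
for d in [(17,0,-11),(17,0,0),(17,8,-11),(17,-8,-11),(0,8,-11),(17,14,-11)]:
    print(d,proj(c,T+Rm@np.array(d,float),st).round())
print(onz(c,[(253,280),(379,280)],22.2,st).round(1))
E
python3 -m creep '[[1,[0,0,-0.6],0],[1,[0,0,-0.5],0],[1,[0,0,-0.3],0],[1,[0,0,0],0],[1,[0,0,0],0],[1,[0,0,0],0]]'
```

```text
(17, 0, -11) [[312. 264.]]
(17, 0, 0) [[312. 288.]]
(17, 8, -11) [[330. 264.]]
(17, -8, -11) [[293. 264.]]
(0, 8, -11) [[331. 277.]]
(17, 14, -11) [[344. 264.]]
[[458.8 -71.2  22.2]
 [521.2 -90.8  22.2]]
time: 4.02
tcp_pos: [488.8, -71.9, 56.2]
tool_rot: [0.419, 0.57, 0.419, -0.57]
wrist_force: [-0.1, 0.3, -0.1]
opening: -0.2
```

```bash
python3 - <<'E'
from h import *
c=imaging.capture("wrist"); im=c["color"][230:450,220:420]
cv2.imwrite("pics/w3.png",cv2.resize(im,None,fx=2.7,fy=2.7,interpolation=cv2.INTER_CUBIC))
c=imaging.capture("side"); im=c["color"][160:340,215:405]
cv2.imwrite("pics/s3.png",cv2.resize(im,None,fx=3.3,fy=3.3,interpolation=cv2.INTER_CUBIC))
E
```

```text
(no output)
```

View pics/w3.png

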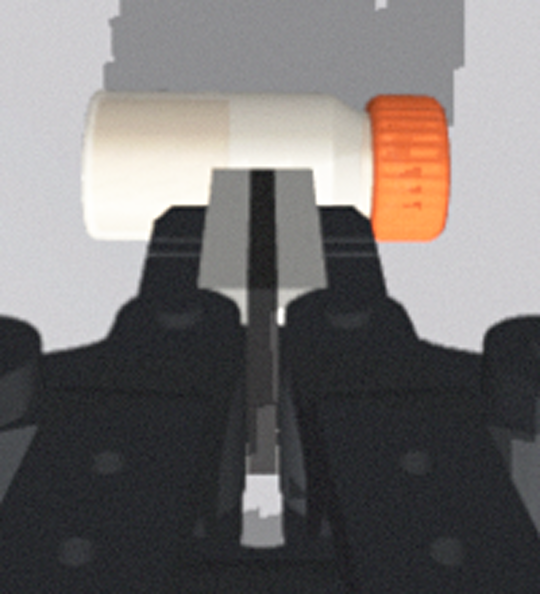

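View pics/s3.png

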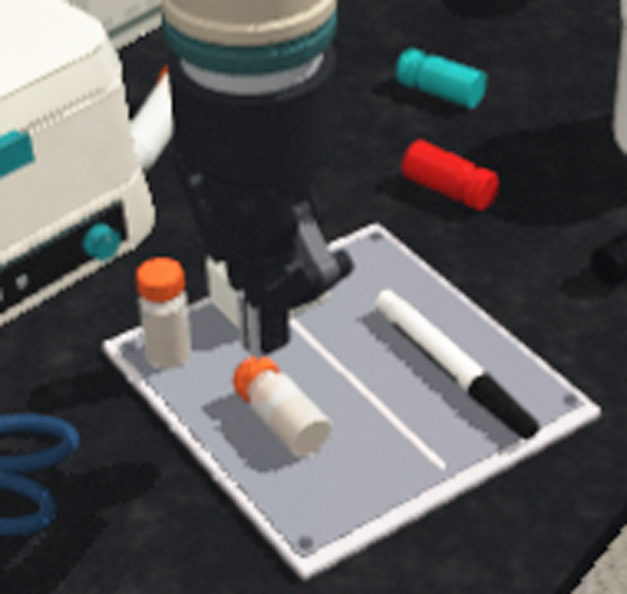

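```bash
python3 - <<'E'
from h import *
c=imaging.capture("side"); st=robot.state()
Rm=rot(st["tool_rot"]); T=np.array(st["tcp_pos"]); print(T)
for d in [(17,0,-11),(17,0,11),(17,8,11),(17,-8,11),(17,0,0),(0,0,0),(-20,0,0),(17,0,20),(17,0,30),(17,0,40)]:
    print(d,((proj(c,T+Rm@np.array(d,float))-[215,160])*3.3).round(), )
u=np.array([265,350])/3.3+[215,160]
for z in (36,40,50,60,70,80): 
    p=onz(c,[u],z)[0]; print(z,p.round(1),(Rm.T@(p-T)).round(1))
E
```

```text
[488.88907609 -71.92654132  56.29324979]
(17, 0, -11) [[246. 398.]]
(17, 0, 11) [[280. 381.]]
(17, 8, 11) [[272. 372.]]
(17, -8, 11) [[289. 389.]]
(17, 0, 0) [[263. 389.]]
(0, 0, 0) [[262. 366.]]
(-20, 0, 0) [[261. 337.]]
(17, 0, 20) [[294. 374.]]
(17, 0, 30) [[310. 367.]]
(17, 0, 40) [[325. 359.]]
36 [510.1 -99.1  36. ] [20.3 28.3 19.6]
40 [507.2 -95.8  40. ] [16.3 24.6 17.3]
50 [499.9 -87.5  50. ] [ 6.3 15.1 11.5]
60 [492.6 -79.2  60. ] [-3.7  5.7  5.8]
70 [485.4 -70.9  70. ] [-13.7  -3.7   0. ]
80 [478.1 -62.5  80. ] [-23.7 -13.1  -5.7]
```

```bash
python3 - <<'E'
from h import *
st=robot.state(); c=imaging.capture("side"); cw=imaging.capture("wrist")
Rm=rot(st["tool_rot"]); T=np.array(st["tcp_pos"])
Rw,pw=campose(cw,st); d=Rw@ray(cw,[(317.4,292.2)])[0]
lo=Rm.T@(pw-T); ld=Rm.T@d
for x in (-20,-15,-10,-5,0,5,10,17): 
    s=(x-lo[0])/ld[0]; p=lo+s*ld; print("tool",p.round(1),"side crop",((proj(c,T+Rm@p)-[215,160])*3.3).round())
cv2.imwrite("pics/s4.png",cv2.resize(c["color"][225:285,265:325],None,fx=10,fy=10,interpolation=cv2.INTER_CUBIC))
E
```

```text
tool [-20.    2.4 -12.6] side crop [[237. 344.]]
tool [-15.    2.5 -10.6] side crop [[241. 350.]]
tool [-10.    2.5  -8.7] side crop [[245. 355.]]
tool [-5.   2.5 -6.7] side crop [[248. 361.]]
tool [ 0.   2.5 -4.7] side crop [[252. 367.]]
tool [ 5.   2.5 -2.7] side crop [[255. 372.]]
tool [10.   2.5 -0.8] side crop [[259. 377.]]
tool [17.   2.5  2. ] side crop [[264. 385.]]
```

View pics/s4.png

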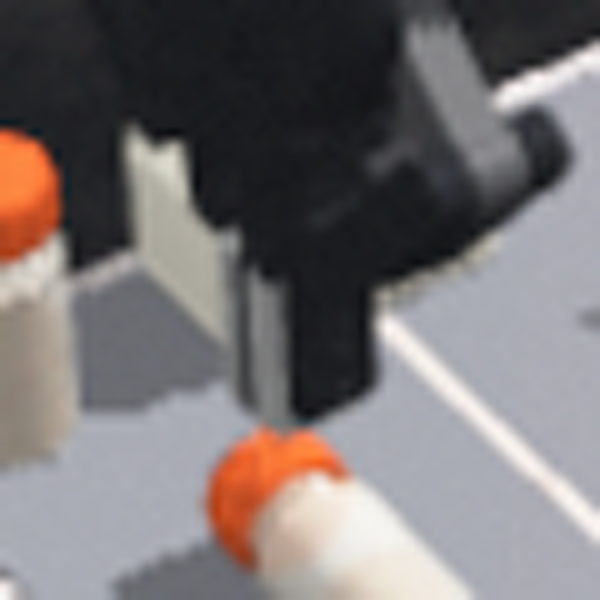

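The picture disagrees with the stated geometry. In both views the shut fingertips look about 25 mm higher than 17 mm ahead of the TCP. I'll descend in small steps and watch the force.

```bash
for i in 1; do python3 -m creep '[[1,[0,0,-0.1],0],[1,[0,0,0],0]]'; done; python3 -m creep '[[1,[0,0,-0.1],0],[1,[0,0,0],0]]'; python3 -m creep '[[1,[0,0,-0.1],0],[1,[0,0,0],0]]';  python3 -m creep '[[1,[0,0,-0.1],0],[1,[0,0,0],0]]'
```

```text
time: 4.43
tcp_pos: [488.7, -71.9, 55.1]
tool_rot: [-0.419, -0.57, -0.419, 0.57]
wrist_force: [-0.1, -0.3, 0.3]
opening: 0.2
time: 4.6
tcp_pos: [488.7, -71.9, 54.1]
tool_rot: [-0.419, -0.57, -0.419, 0.57]
wrist_force: [-0.0, -0.5, -1.0]
opening: 0.0
time: 4.77
tcp_pos: [488.7, -71.9, 53.1]
tool_rot: [-0.419, -0.57, -0.419, 0.57]
wrist_force: [0.2, 0.8, 0.3]
opening: -0.0
time: 4.93
tcp_pos: [488.7, -71.9, 52.1]
tool_rot: [-0.419, -0.57, -0.419, 0.57]
wrist_force: [-1.1, 0.4, -1.2]
opening: 0.1
```

```bash
for i in 1; do python3 -m creep '[[1,[0,0,-0.2],0],[1,[0,0,0],0]]'; done; python3 -m creep '[[1,[0,0,-0.1],0],[1,[0,0,0],0]]'; 
python3 - <<'E'
from h import *
st=robot.state(); print(st["wrist_force"],st["tcp_pos"])
c=imaging.capture("wrist"); im=c["color"][230:450,220:420]
cv2.imwrite("pics/w5.png",cv2.resize(im,None,fx=2.7,fy=2.7,interpolation=cv2.INTER_CUBIC))
c=imaging.capture("side"); 
cv2.imwrite("pics/s5.png",cv2.resize(c["color"][225:285,265:325],None,fx=10,fy=10,interpolation=cv2.INTER_CUBIC))
E
```

```text
time: 5.1
tcp_pos: [488.6, -71.9, 49.9]
tool_rot: [-0.419, -0.57, -0.419, 0.57]
wrist_force: [-0.1, 1.0, 0.5]
opening: 0.2
time: 5.27
tcp_pos: [488.7, -71.9, 49.1]
tool_rot: [-0.419, -0.57, -0.419, 0.57]
wrist_force: [0.1, 0.1, 0.2]
opening: 0.1
[0.12887538 0.0947169  0.17457356] [488.72444261 -71.88361766  49.07306397]
```

View pics/w5.png

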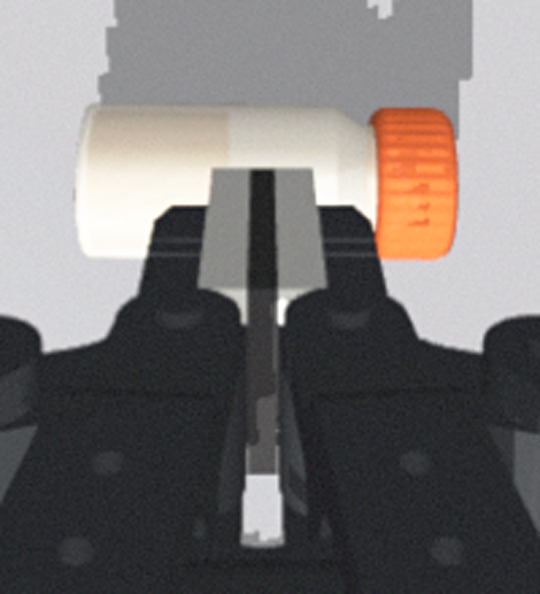

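View pics/s5.png

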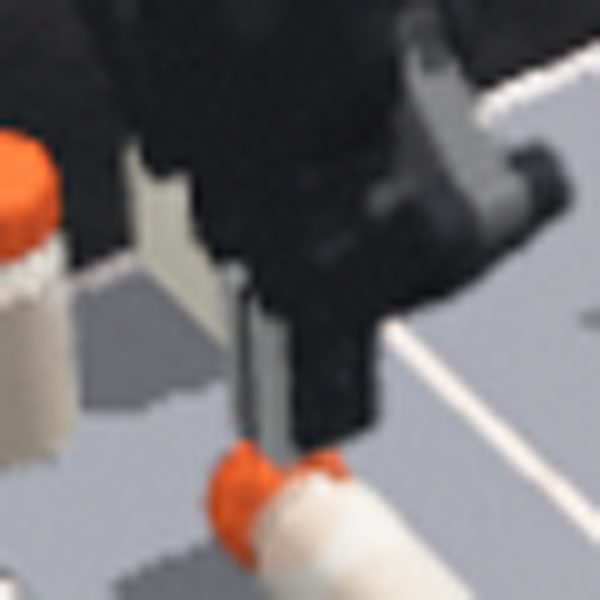

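```bash
python3 -m creep '[[1,[0,0,-0.2],0],[1,[0,0,0],0]]' | grep -E 'pos|force';  python3 -m creep '[[1,[0,0,-0.2],0],[1,[0,0,0],0]]'| grep -E 'pos|force'; python3 -m creep '[[1,[0,0,-0.2],0],[1,[0,0,0],0]]'| grep -E 'pos|force'
```

```text
tcp_pos: [488.7, -71.9, 47.0]
wrist_force: [0.4, -0.3, -0.3]
tcp_pos: [488.6, -71.9, 44.9]
wrist_force: [-0.0, 1.1, -1.0]
tcp_pos: [488.6, -71.9, 42.9]
wrist_force: [-0.5, 1.0, -0.8]
```

```bash
python3 -m creep '[[1,[0,0,-0.2],0],[1,[0,0,0],0]]' | grep -E 'pos|force';  python3 -m creep '[[1,[0,0,-0.2],0],[1,[0,0,0],0]]'| grep -E 'pos|force'; 
python3 - <<'E'
from h import *
st=robot.state(); print(st["wrist_force"],st["tcp_pos"],st["time"])
c=imaging.capture("wrist"); im=c["color"][230:450,220:420]
cv2.imwrite("pics/w6.png",cv2.resize(im,None,fx=2.7,fy=2.7,interpolation=cv2.INTER_CUBIC))
c=imaging.capture("side"); 
cv2.imwrite("pics/s6.png",cv2.resize(c["color"][225:295,265:335],None,fx=8,fy=8,interpolation=cv2.INTER_CUBIC))
E
```

```text
tcp_pos: [488.6, -71.9, 40.9]
wrist_force: [-0.3, 0.3, 0.5]
tcp_pos: [488.6, -71.9, 38.9]
wrist_force: [0.7, 0.5, -0.1]
[ 0.71917422  0.46861512 -0.10978441] [488.64805492 -71.91260408  38.94290243] 6.2
```

View pics/w6.png

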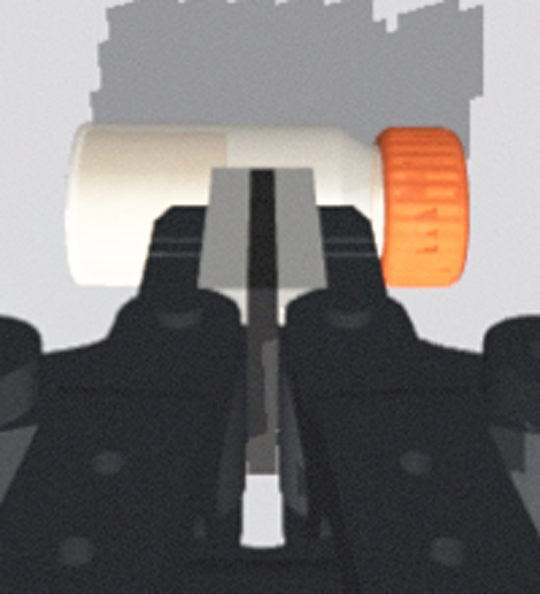

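View pics/s6.png

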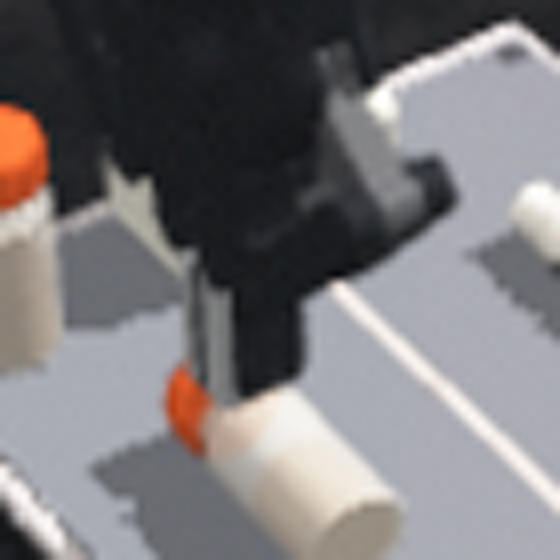

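```bash
for k in a; do python3 -m creep '[[1,[0,0,-0.15],0],[1,[0,0,0],0]]' | grep -E 'pos|force';  python3 -m creep '[[1,[0,0,-0.15],0],[1,[0,0,0],0]]'| grep -E 'pos|force'; python3 -m creep '[[1,[0,0,-0.1],0],[1,[0,0,0],0]]'| grep -E 'pos|force'; done
python3 - <<'E'
from h import *
st=robot.state(); print(st["wrist_force"],st["wrist_torque"],st["tcp_pos"],st["time"])
c=imaging.capture("side"); 
cv2.imwrite("pics/s7.png",cv2.resize(c["color"][225:295,265:335],None,fx=8,fy=8,interpolation=cv2.INTER_CUBIC))
c=imaging.capture("top"); 
cv2.imwrite("pics/t7.png",cv2.resize(c["color"][180:280,220:340],None,fx=5,fy=5,interpolation=cv2.INTER_CUBIC))
E
```

```text
tcp_pos: [488.7, -71.9, 37.6]
wrist_force: [0.1, 0.0, 0.2]
tcp_pos: [488.7, -71.9, 36.0]
wrist_force: [0.7, -0.8, -0.5]
tcp_pos: [488.7, -71.9, 35.1]
wrist_force: [-0.1, 0.5, -0.5]
[-0.05422371  0.5389062  -0.50905839] [ 0.03947285  0.00514792 -0.00919894] [488.70194834 -71.93065231  35.0770605 ] 6.8
```

View pics/s7.png

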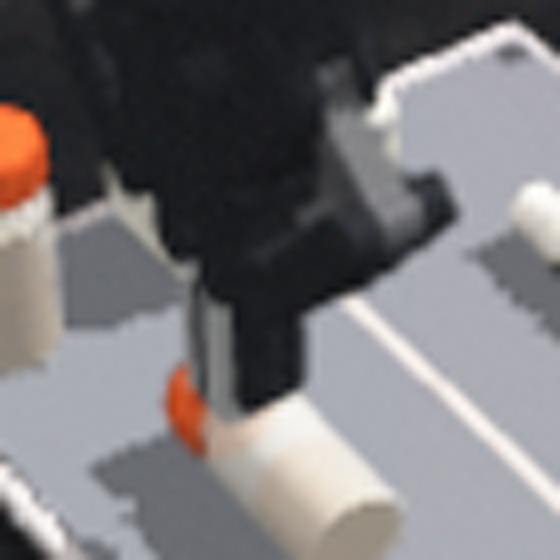

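View pics/t7.png

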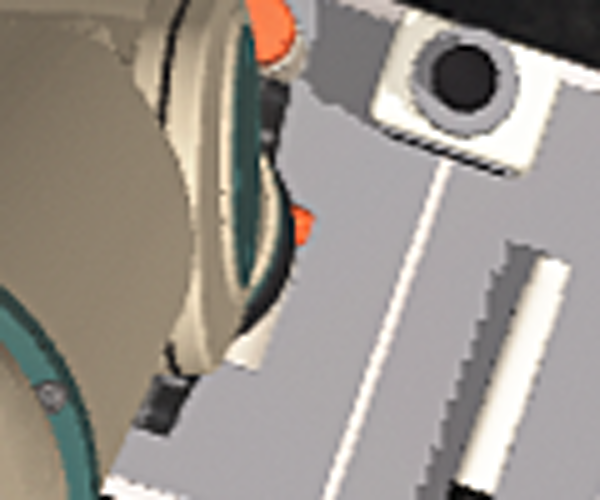

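```bash
for k in a; do python3 -m creep '[[1,[0,0,-0.1],0],[1,[0,0,0],0]]' | grep -E 'pos|force';  python3 -m creep '[[1,[0,0,-0.1],0],[1,[0,0,0],0]]'| grep -E 'pos|force'; python3 -m creep '[[1,[0,0,-0.1],0],[1,[0,0,0],0]]'| grep -E 'pos|force'; done
```

```text
tcp_pos: [488.7, -71.9, 34.1]
wrist_force: [-0.2, 0.4, -0.1]
tcp_pos: [488.7, -71.9, 33.1]
wrist_force: [-0.0, -0.2, 0.7]
tcp_pos: [488.7, -71.9, 32.1]
wrist_force: [-0.1, -0.7, -0.2]
```

```bash
for k in a; do python3 -m creep '[[1,[0,0,-0.1],0],[1,[0,0,0],0]]' | grep -E 'pos|force';  python3 -m creep '[[1,[0,0,-0.1],0],[1,[0,0,0],0]]'| grep -E 'pos|force';  done
python3 - <<'E'
from h import *
st=robot.state(); print(st["wrist_force"],st["wrist_torque"],st["tcp_pos"],st["time"])
c=imaging.capture("wrist"); im=c["color"][200:420,220:420]
cv2.imwrite("pics/w8.png",cv2.resize(im,None,fx=2.7,fy=2.7,interpolation=cv2.INTER_CUBIC))
c=imaging.capture("side"); 
cv2.imwrite("pics/s8.png",cv2.resize(c["color"][225:295,265:335],None,fx=8,fy=8,interpolation=cv2.INTER_CUBIC))
E
```

```text
tcp_pos: [488.7, -71.9, 31.1]
wrist_force: [0.1, -0.0, 0.1]
tcp_pos: [488.7, -71.9, 30.1]
wrist_force: [0.4, -0.3, -0.5]
[ 0.42740144 -0.33611988 -0.53571799] [ 0.01894426  0.03519593 -0.06679149] [488.72538086 -71.90536434  30.07028466] 7.7333
```

View pics/s8.png

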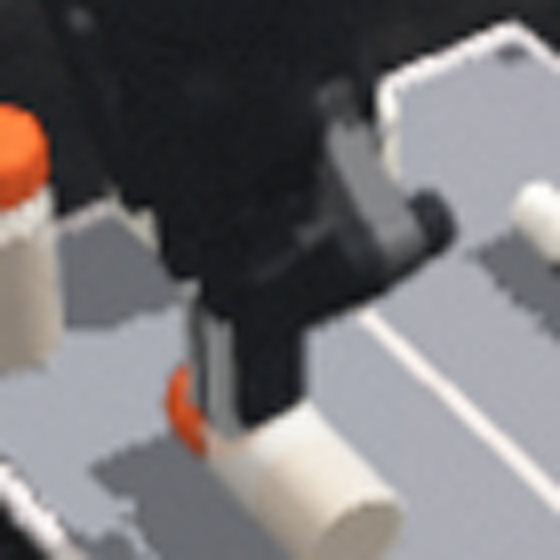

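View pics/w8.png

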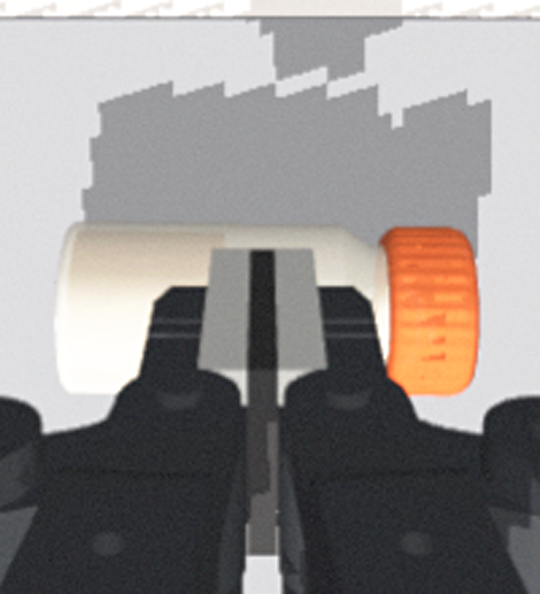

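```bash
for k in a; do python3 -m creep '[[1,[0,0,-0.1],0],[1,[0,0,0],0]]' | grep -E 'pos|force';  python3 -m creep '[[1,[0,0,-0.1],0],[1,[0,0,0],0]]'| grep -E 'pos|force';  python3 -m creep '[[1,[0,0,-0.1],0],[1,[0,0,0],0]]'| grep -E 'pos|force';  done
```

```text
tcp_pos: [488.8, -71.9, 29.1]
wrist_force: [-0.3, -0.3, 0.4]
tcp_pos: [488.7, -71.9, 28.0]
wrist_force: [0.2, -1.2, 0.2]
tcp_pos: [488.7, -72.0, 27.1]
wrist_force: [-0.5, 0.5, -0.5]
```

```bash
python3 - <<'E'
from h import *
st=robot.state(); c=imaging.capture("side"); cw=imaging.capture("wrist")
print(st["wrist_force"],st["tcp_pos"])
cv2.imwrite("pics/s9.png",cv2.resize(c["color"][240:290,275:325],None,fx=12,fy=12,interpolation=cv2.INTER_CUBIC))
im=cw["color"][200:420,220:420]
cv2.imwrite("pics/w9.png",cv2.resize(im,None,fx=2.7,fy=2.7,interpolation=cv2.INTER_CUBIC))
Rm=rot(st["tool_rot"]); T=np.array(st["tcp_pos"]); T0=T.copy(); T0[2]=30.07
Rw,pw=campose(cw,st); d1=Rw@ray(cw,[(317.4,292.2)])[0]; pw=pw+[0,0,T0[2]-T[2]]
Rs,ps=campose(c); d2=Rs@ray(c,[(293.1,279.2)])[0]
A=np.c_[d1,-d2]; s=np.linalg.lstsq(A,ps-pw,rcond=None)[0]
a=pw+s[0]*d1; b=ps+s[1]*d2; print(a,b,"tool",(Rm.T@(a-T0)).round(1),(Rm.T@(b-T0)).round(1))
# where does side cam think vial top ridge/ ends are
V=np.array([[458.9,-71.3,22.2],[519.9,-90.5,22.2],[489.4,-80.9,35.4],[489.4,-80.9,9]]); print(((proj(c,V)-[265,225])*8).round())
E
```

```text
[-0.47740233  0.45970214 -0.54474635] [488.70767258 -71.96013831  27.07304435]
[493.02682352 -66.47711064  34.66619909] [491.22386289 -70.10690847  36.24081723] tool [-4.6  2.5 -6.5] [-6.2  1.8 -2.5]
[[345. 540.]
 [187. 376.]
 [262. 413.]
 [266. 498.]]
```

View pics/s9.png

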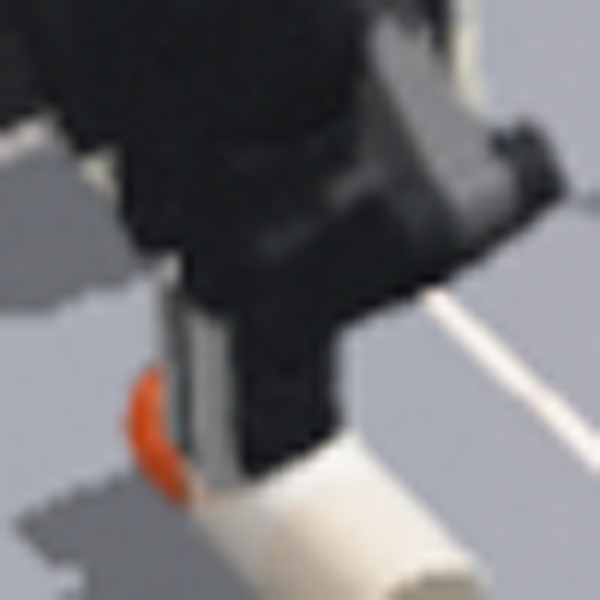

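View pics/w9.png

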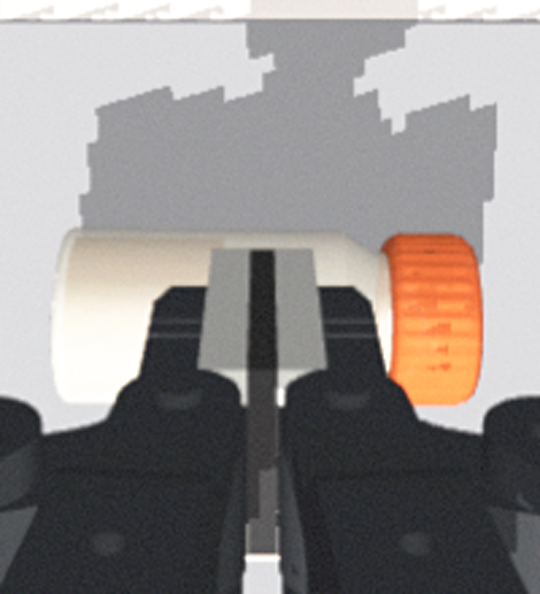

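```bash
for k in a; do python3 -m creep '[[1,[0,0,-0.1],0],[1,[0,0,0],0]]' | grep -E 'pos|force';  python3 -m creep '[[1,[0,0,-0.1],0],[1,[0,0,0],0]]'| grep -E 'pos|force'; python3 -m creep '[[1,[0,0,-0.05],0],[1,[0,0,0],0]]'| grep -E 'pos|force';  python3 -m creep '[[1,[0,0,-0.05],0],[1,[0,0,0],0]]'| grep -E 'pos|force';  done
```

```text
tcp_pos: [488.7, -71.9, 26.1]
wrist_force: [0.2, -0.3, -0.1]
tcp_pos: [488.7, -71.9, 25.1]
wrist_force: [-0.8, -0.2, -1.0]
tcp_pos: [488.7, -71.9, 24.6]
wrist_force: [0.1, 0.6, -0.3]
tcp_pos: [488.7, -71.9, 24.1]
wrist_force: [-0.3, 0.2, -0.3]
```

```bash
for k in a; do python3 -m creep '[[1,[0,0,-0.05],0],[1,[0,0,0],0]]' | grep -E 'pos|force';  python3 -m creep '[[1,[0,0,-0.05],0],[1,[0,0,0],0]]'| grep -E 'pos|force'; python3 -m creep '[[1,[0,0,-0.05],0],[1,[0,0,0],0]]'| grep -E 'pos|force';  python3 -m creep '[[1,[0,0,-0.05],0],[1,[0,0,0],0]]'| grep -E 'pos|force';  done
python3 - <<'E'
from h import *
st=robot.state(); c=imaging.capture("side"); cw=imaging.capture("wrist")
print(st["wrist_force"],st["tcp_pos"],st["time"])
cv2.imwrite("pics/s10.png",cv2.resize(c["color"][240:290,275:325],None,fx=12,fy=12,interpolation=cv2.INTER_CUBIC))
im=cw["color"][200:420,220:420]
cv2.imwrite("pics/w10.png",cv2.resize(im,None,fx=2.7,fy=2.7,interpolation=cv2.INTER_CUBIC))
E
```

```text
tcp_pos: [488.8, -71.9, 23.7]
wrist_force: [-0.7, -0.3, -0.1]
tcp_pos: [488.8, -71.9, 23.2]
wrist_force: [-0.1, -0.2, -0.1]
tcp_pos: [488.8, -71.9, 22.7]
wrist_force: [-0.3, 0.9, -0.2]
tcp_pos: [488.8, -71.9, 22.3]
wrist_force: [-1.0, -0.1, 1.8]
[-0.95537086 -0.09131439  1.80122785] [488.84981559 -71.90447251  22.26001142] 9.7667
```

View pics/s10.png

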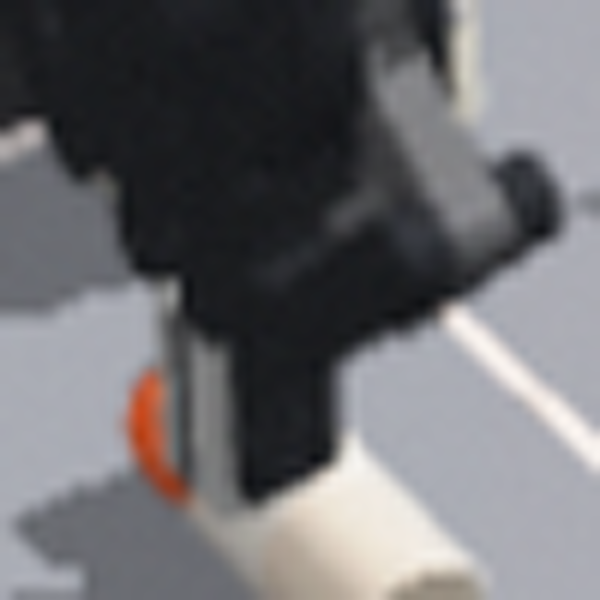

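View pics/w10.png

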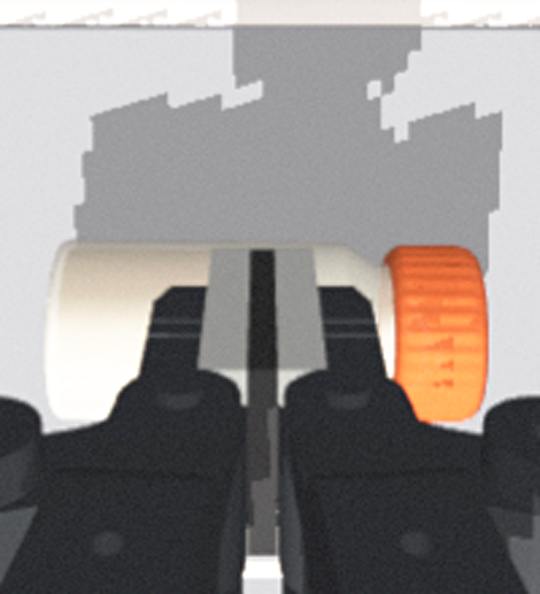

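Contact at TCP z≈22.3 with Fz about 1.8 N, so the shut tips stand about 13 mm behind the TCP. The finger lies over the vial's top. I'll start with a short trial stroke across the line direction.

```bash
python3 -m creep '[[1,[0,0,-0.03],0],[1,[-0.03,-0.1,0],0],[1,[-0.06,-0.19,0],0],[1,[-0.06,-0.19,0],0],[1,[-0.06,-0.19,0],0],[1,[-0.06,-0.19,0],0],[1,[-0.03,-0.1,0],0],[1,[0,0,0],0]]' | grep -E 'pos|force'
python3 - <<'E'
from h import *
st=robot.state(); cw=imaging.capture("wrist")
print(st["wrist_force"],st["tcp_pos"],st["time"])
im=cw["color"][200:420,220:420]
cv2.imwrite("pics/w11.png",cv2.resize(im,None,fx=2.7,fy=2.7,interpolation=cv2.INTER_CUBIC))
E
```

```text
tcp_pos: [485.6, -82.0, 22.2]
wrist_force: [-1.3, 0.2, 7.2]
[-1.32422128  0.16703638  7.15840521] [485.63840836 -81.96212749  22.2476022 ] 10.5333
```

View pics/w11.png

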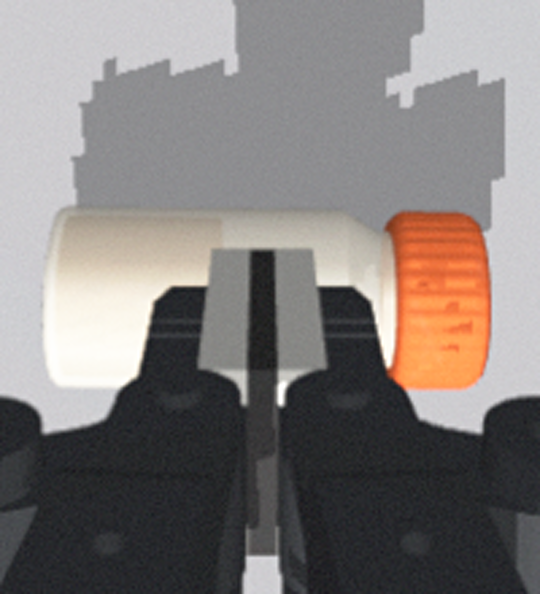

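It rolls: the finger went 10.5 mm and the vial about 5 mm. The force rose to 7 N, so I'll ease off slightly and continue the stroke.

```bash
python3 -m creep '[[1,[-0.03,-0.1,0.03],0],[1,[-0.07,-0.22,0],0],[1,[-0.07,-0.22,0],0],[1,[-0.07,-0.22,0],0],[1,[-0.07,-0.22,0],0],[1,[-0.07,-0.22,0],0],[1,[-0.07,-0.22,0],0],[1,[-0.03,-0.1,0],0]]' | grep -E 'pos|force'
python3 - <<'E'
from h import *
st=robot.state(); cw=imaging.capture("wrist")
print(st["wrist_force"],st["tcp_pos"],st["time"])
im=cw["color"][200:420,220:420]
cv2.imwrite("pics/w12.png",cv2.resize(im,None,fx=2.7,fy=2.7,interpolation=cv2.INTER_CUBIC))
E
```

```text
tcp_pos: [480.6, -97.2, 22.2]
wrist_force: [-1.8, -0.4, 6.0]
[-1.75943862 -0.44264718  5.9852628 ] [480.5927086  -97.17952017  22.20990782] 11.25
```

View pics/w12.png

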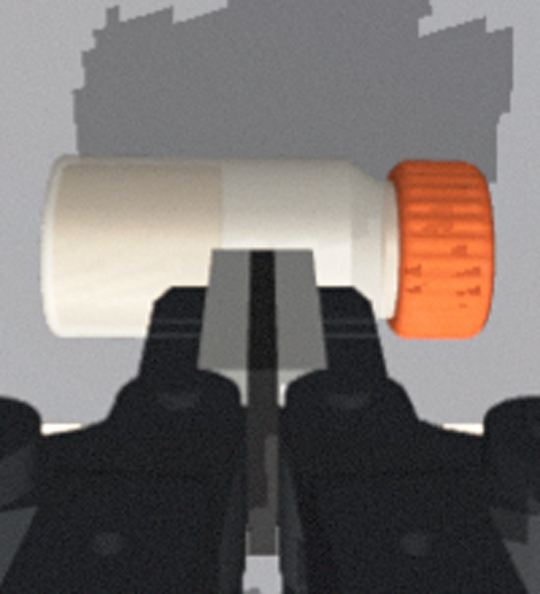

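```bash
cat >> h.py <<'E'
M0=np.array([469.0,-128.3]); A0=np.radians(-17.4); EX=np.array([np.cos(A0),np.sin(A0)]); EY=np.array([-np.sin(A0),np.cos(A0)])
def lb(p): # line frame: x along from line_mid, y across
    p=np.atleast_2d(p)[:,:2]-M0; return np.c_[p@EX,p@EY].round(1)
def vialcrop(c,st,L,f=2.7,o=(220,200)):
    return lb(onz(c,np.array(L,float)/f+np.array(o),22.2,st))
E
python3 - <<'E'
from h import *
st=robot.state(); cw=imaging.capture("wrist")
print("tcp",lb(st["tcp_pos"]), vialcrop(cw,st,[(60,158),(340,160),(60,337),(340,337)]).tolist())
E
```

```text
tcp [[ 1.8 33.1]] [[-24.9, 51.7], [15.3, 51.4], [-26.2, 23.6], [15.8, 23.6]]
```

```bash
python3 -m creep '[[1,[0,0,0.25],0],[1,[0,0,0.25],0],[1,[0.13,0.42,0],0],[1,[0.13,0.41,0],0],[1,[0.13,0.41,0],0],[1,[0,0,-0.2],0],[1,[0,0,-0.2],0],[1,[0,0,0],0]]' | grep -E 'pos|force'
python3 -m creep '[[1,[0,0,-0.04],0],[1,[0,0,0],0],[1,[0,0,-0.02],0],[1,[0,0,0],0]]' | grep -E 'pos|force'
python3 - <<'E'
from h import *
st=robot.state(); cw=imaging.capture("wrist")
print(st["wrist_force"],lb(st["tcp_pos"]),st["time"])
im=cw["color"][200:420,220:420]
cv2.imwrite("pics/w13.png",cv2.resize(im,None,fx=2.7,fy=2.7,interpolation=cv2.INTER_CUBIC))
E
```

```text
tcp_pos: [484.6, -84.2, 22.7]
wrist_force: [-1.0, 0.2, -0.2]
tcp_pos: [484.9, -84.5, 22.6]
wrist_force: [-0.2, -0.3, 0.1]
[-0.16975832 -0.34308791  0.08570149] [[ 2.  46.6]] 12.35
```

View pics/w13.png

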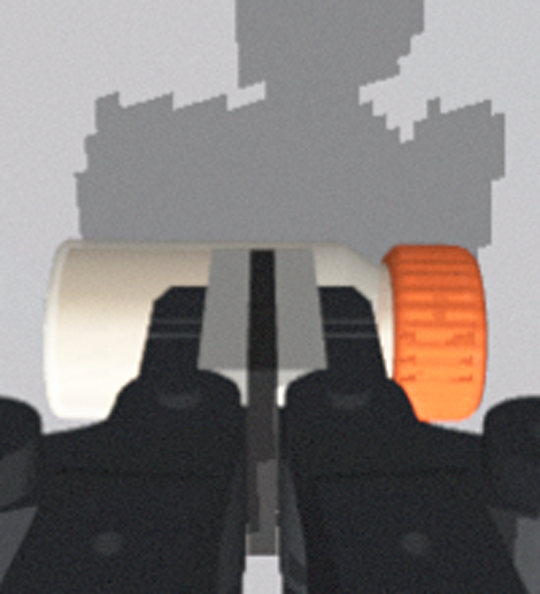

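```bash
python3 -m creep '[[1,[0,0,-0.05],0],[1,[-0.03,-0.1,0],0],[1,[-0.07,-0.22,0],0],[1,[-0.07,-0.22,0],0],[1,[-0.07,-0.22,0],0],[1,[-0.07,-0.22,0],0],[1,[-0.07,-0.22,0],0],[1,[-0.06,-0.2,0],0]]' | grep -E 'pos|force'
python3 - <<'E'
from h import *
st=robot.state(); cw=imaging.capture("wrist")
print(st["wrist_force"],lb(st["tcp_pos"]),st["time"])
im=cw["color"][200:420,220:420]
cv2.imwrite("pics/w14.png",cv2.resize(im,None,fx=2.7,fy=2.7,interpolation=cv2.INTER_CUBIC))
E
```

```text
tcp_pos: [480.3, -98.7, 22.2]
wrist_force: [-1.4, 0.8, 5.5]
[-1.36252372  0.77358547  5.51190676] [[ 1.9 31.7]] 13.0667
```

View pics/w14.png

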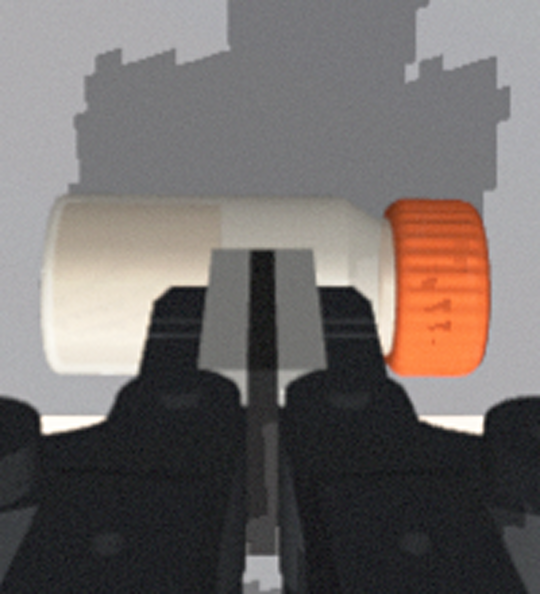

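```bash
python3 -m creep '[[1,[-0.06,-0.2,0],0],[1,[-0.06,-0.2,0],0],[1,[-0.06,-0.2,0],0],[1,[-0.06,-0.2,0],0],[1,[-0.06,-0.2,0],0],[1,[-0.06,-0.2,0],0],[1,[-0.06,-0.2,0],0],[1,[-0.03,-0.1,0],0]]' | grep -E 'pos|force'
python3 -m creep '[[1,[0,0,0],0]]' | grep -E 'pos|force'
python3 - <<'E'
from h import *
st=robot.state(); cw=imaging.capture("wrist")
print(st["wrist_force"],lb(st["tcp_pos"]),st["time"])
im=cw["color"][200:420,220:420]
cv2.imwrite("pics/w15.png",cv2.resize(im,None,fx=2.7,fy=2.7,interpolation=cv2.INTER_CUBIC))
E
```

```text
tcp_pos: [475.5, -113.5, 22.2]
wrist_force: [-1.0, 0.1, 5.7]
tcp_pos: [475.5, -113.6, 22.2]
wrist_force: [-0.8, 1.3, 5.4]
[-0.77257372  1.32464333  5.39051914] [[ 1.8 15.9]] 13.8667
```

View pics/w15.png

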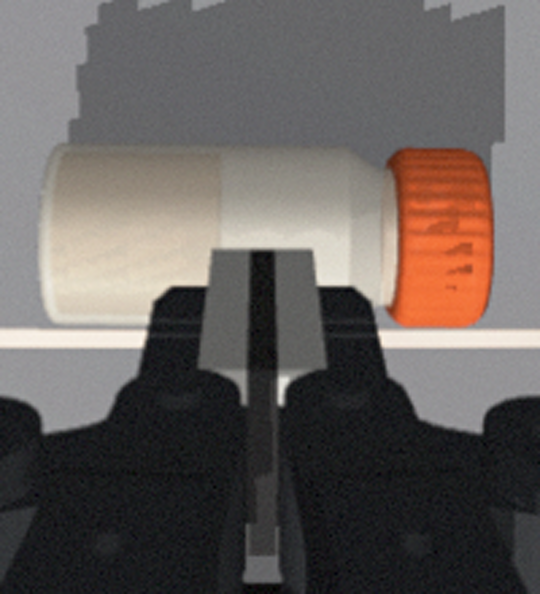

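```bash
python3 - <<'E'
from h import *
st=robot.state(); cw=imaging.capture("wrist")
print(vialcrop(cw,st,[(60,145),(340,147),(60,325),(340,325)]).tolist(), lb(onz(cw,np.array([(20,338),(520,338)])/2.7+[220,200],9,st)))
# model-based silhouette fit: vial at y -> rows of tangents
from scipy.optimize import least_squares
Rw,pw=campose(cw,st)
def fit(row_hi,row_lo,col):
    out=[]
    for r in (row_hi,row_lo):
        d=Rw@ray(cw,[(220+col/2.7,200+r/2.7)])[0]
        o=np.array([(pw[:2]-M0)@EY,pw[2]]); dd=np.array([d[:2]@EY,d[2]]); out.append((o,dd/np.linalg.norm(dd)))
    # center at distance R from both lines
    def f(c): return [abs((c[0]-o[0])*d[1]-(c[1]-o[1])*d[0])-13.2 for o,d in out]
    return least_squares(f,[22,22]).x
print(fit(145,325,60),fit(147,325,340))
E
```

```text
[[-24.8, 36.6], [15.3, 36.4], [-26.1, 8.5], [15.8, 8.6]] [[-35.3  -0. ]
 [ 46.2   0. ]]
[22.40803404 20.64676848] [21.58613564 18.76432206]
```

```bash
python3 -m creep '[[1,[0,0,0.25],0],[1,[0,0,0.25],0],[1,[0.14,0.45,0],0],[1,[0.14,0.45,0],0],[1,[0.14,0.44,0],0],[1,[0,0,-0.2],0],[1,[0,0,-0.2],0],[1,[0,0,-0.05],0]]' | grep -E 'pos|force'
python3 -m creep '[[1,[0,0,0],0],[1,[0,0,-0.05],0],[1,[-0.04,-0.12,0],0],[1,[-0.07,-0.22,0],0],[1,[-0.07,-0.22,0],0],[1,[-0.07,-0.22,0],0],[1,[-0.07,-0.22,0],0],[1,[-0.07,-0.22,0],0]]' | grep -E 'pos|force'
python3 - <<'E'
from h import *
st=robot.state(); cw=imaging.capture("wrist")
print(st["wrist_force"],lb(st["tcp_pos"]),st["time"])
im=cw["color"][200:420,220:420]
cv2.imwrite("pics/w16.png",cv2.resize(im,None,fx=2.7,fy=2.7,interpolation=cv2.INTER_CUBIC))
E
```

```text
tcp_pos: [480.1, -99.8, 22.2]
wrist_force: [-0.3, 0.3, 3.1]
tcp_pos: [476.0, -112.5, 22.2]
wrist_force: [-0.7, -0.4, 5.5]
[-0.68613164 -0.4455883   5.4507727 ] [[ 1.9 17.2]] 15.3
```

View pics/w16.png

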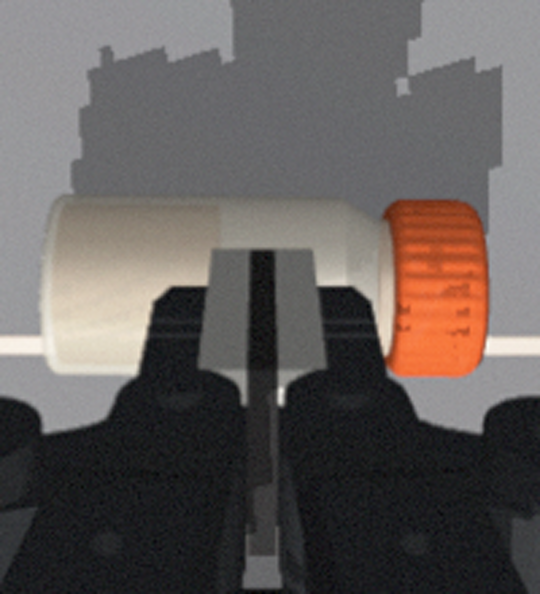

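```bash
python3 -m creep '[[1,[-0.06,-0.2,0],0],[1,[-0.06,-0.2,0],0],[1,[-0.06,-0.2,0],0],[1,[-0.06,-0.2,0],0],[1,[-0.06,-0.2,0],0],[1,[-0.06,-0.2,0],0],[1,[-0.06,-0.2,0],0],[1,[-0.06,-0.2,0],0]]' | grep -E 'pos|force'
python3 -m creep '[[1,[0,0,0],0]]' | grep -E 'pos|force'
python3 - <<'E'
from h import *
st=robot.state(); cw=imaging.capture("wrist")
print(st["wrist_force"],lb(st["tcp_pos"]),st["time"])
im=cw["color"][200:420,220:420]
cv2.imwrite("pics/w17.png",cv2.resize(im,None,fx=2.7,fy=2.7,interpolation=cv2.INTER_CUBIC))
E
```

```text
tcp_pos: [470.9, -128.3, 22.2]
wrist_force: [-1.4, 0.7, 5.2]
tcp_pos: [470.7, -128.8, 22.2]
wrist_force: [-2.5, -0.8, 5.4]
[-2.53941476 -0.79122021  5.41663355] [[1.8 0. ]] 16.1
```

View pics/w17.png

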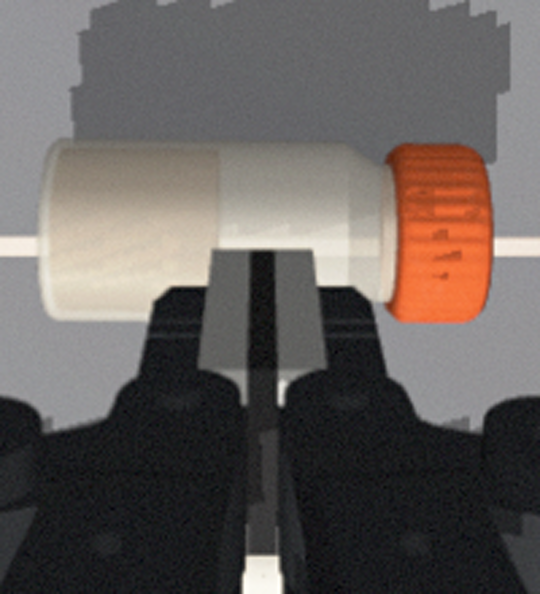

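```bash
python3 -m creep '[[1,[0,0,0.25],0],[1,[0,0,0.25],0],[1,[0.14,0.45,0],0],[1,[0.14,0.45,0],0],[1,[0.14,0.44,0],0],[1,[0,0,0],0],[1,[0,0,0],0]]' | grep -E 'pos|force'
python3 - <<'E'
from h import *
st=robot.state(); cw=imaging.capture("wrist")
print(st["wrist_force"],lb(st["tcp_pos"]),st["time"])
im=cw["color"][200:380,200:440]
cv2.imwrite("pics/w18.png",cv2.resize(im,None,fx=3.3,fy=3.3,interpolation=cv2.INTER_CUBIC))
E
```

```text
tcp_pos: [475.8, -114.0, 27.0]
wrist_force: [-0.3, -0.2, -0.1]
[-0.26175758 -0.20462372 -0.11438519] [[ 2.3 15.7]] 16.7333
```

View pics/w18.png

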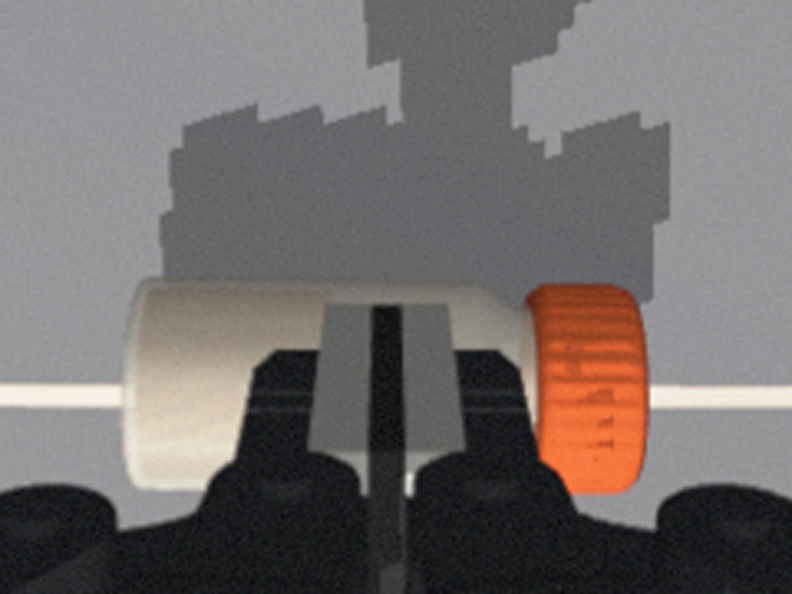

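```bash
cat >> h.py <<'E'
from scipy.optimize import least_squares
def vfit(cw,st,uvhi,uvlo):
    Rw,pw=campose(cw,st); out=[]
    for u in (uvhi,uvlo):
        d=Rw@ray(cw,[u])[0]; o=np.array([(pw[:2]-M0)@EY,pw[2]]); dd=np.array([d[:2]@EY,d[2]]); out.append((o,dd/np.linalg.norm(dd)))
    n=[np.array([-d[1],d[0]]) for o,d in out]
    # both lines: offset; fixed height 22.2, solve y from symmetric residual
    f=lambda y:[abs((np.array([y[0],22.2])-o)@m)-13.2 for (o,d),m in zip(out,n)]
    return least_squares(f,[10.]).x[0], least_squares(f,[10.]).fun
E
python3 - <<'E'
from h import *
st=robot.state(); cw=imaging.capture("wrist")
g=lambda x,y:(200+x/3.3,200+y/3.3)
print(vfit(cw,st,g(160,278),g(160,491)),vfit(cw,st,g(590,285),g(590,495)),vfit(cw,st,g(300,279),g(300,491)))
print(lb(onz(cw,[g(60,394.5),g(700,397)],9,st)))
E
```

```text
(np.float64(7.346505497171017), array([0.00174651, 0.00187085])) (np.float64(6.678631679227484), array([-0.16719767, -0.1790265 ])) (np.float64(7.330104655444929), array([-0.06671494, -0.07143902]))
[[-39.9  -0.5]
 [ 47.6  -0.7]]
```

```bash
python3 -m creep '[[1,[0,0,-0.2],0],[1,[0,0,-0.2],0],[1,[0,0,-0.05],0],[1,[0,0,-0.05],0],[1,[0,0,0],0]]' | grep -E 'pos|force'
python3 -m creep '[[1,[-0.03,-0.1,0],0],[1,[-0.06,-0.2,0],0],[1,[-0.06,-0.2,0],0],[1,[-0.06,-0.2,0],0],[1,[-0.06,-0.2,0],0],[1,[-0.06,-0.2,0],0],[1,[-0.06,-0.2,0],0],[1,[-0.03,-0.1,0],0]]' | grep -E 'pos|force'
python3 -m creep '[[1,[0,0,0],0],[1,[0,0,0],0]]' | grep -E 'pos|force'
python3 - <<'E'
from h import *
st=robot.state(); cw=imaging.capture("wrist")
print(st["wrist_force"],lb(st["tcp_pos"]),st["time"])
im=cw["color"][200:380,200:440]
cv2.imwrite("pics/w19.png",cv2.resize(im,None,fx=3.3,fy=3.3,interpolation=cv2.INTER_CUBIC))
E
```

```text
tcp_pos: [475.6, -114.8, 22.3]
wrist_force: [-1.3, 0.3, 3.7]
tcp_pos: [470.9, -129.2, 22.2]
wrist_force: [-1.9, 0.4, 5.7]
tcp_pos: [470.9, -129.2, 22.2]
wrist_force: [-1.5, 0.2, 6.5]
[-1.54671111  0.19852744  6.51633249] [[ 2.1 -0.3]] 18.0833
```

View pics/w19.png

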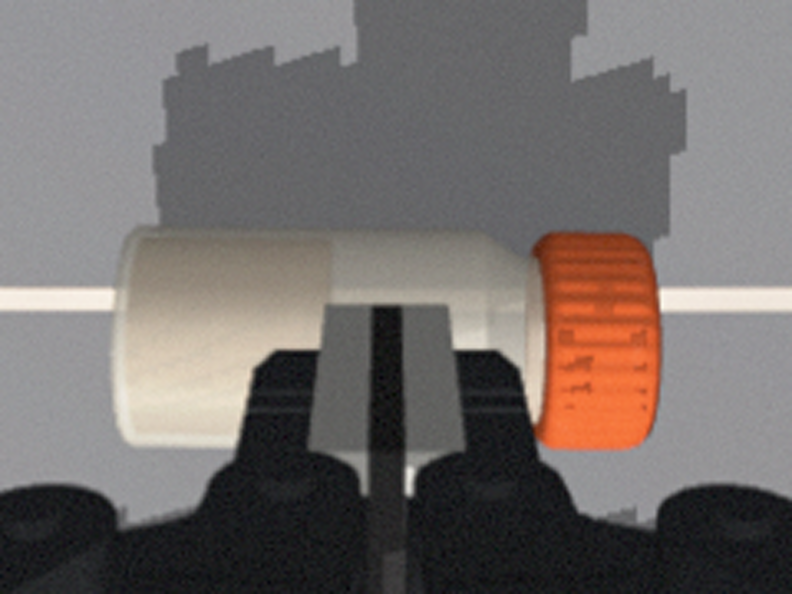

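```bash
python3 - <<'E'
from h import *
st=robot.state(); cw=imaging.capture("wrist")
g=lambda x,y:(200+x/3.3,200+y/3.3)
print(vfit(cw,st,g(150,228),g(150,446)),vfit(cw,st,g(595,234),g(595,451)),vfit(cw,st,g(220,229),g(220,446)))
print(lb(onz(cw,[g(60,299),g(730,300)],9,st)))
E
python3 -m creep '[[1,[0,0,0.1],0],[1,[0,0,0.4],0],[1,[0,0,2],0],[1,[0.6,1.9,3],0],[1,[0.6,1.9,3],0],[1,[0.3,0.95,3],0],[1,[0,0,2],0],[1,[0,0,0],0]]' | grep -E 'pos|force'
python3 -m creep '[[1,[0,0,0],0],[1,[0,0,0],0],[1,[0,0,0],0]]' | grep -E 'pos|force'
python3 - <<'E'
from h import *
st=robot.state(); cw=imaging.capture("wrist"); ct=imaging.capture("top")
print(st["wrist_force"],lb(st["tcp_pos"]),st["tcp_pos"],st["time"])
cv2.imwrite("pics/w20.png",cw["color"])
cv2.imwrite("pics/t20.png",cv2.resize(ct["color"][160:320,220:380],None,fx=3.75,fy=3.75,interpolation=cv2.INTER_CUBIC))
E
```

```text
(np.float64(0.36411991771127417), array([-0.15651886, -0.16701892])) (np.float64(-0.31484009710666083), array([-0.20683783, -0.22078051])) (np.float64(0.314277580158884), array([-0.22004007, -0.23473349]))
[[-38.1  -0. ]
 [ 49.2  -0.1]]
tcp_pos: [489.8, -80.7, 161.2]
wrist_force: [1.0, -0.2, 0.9]
tcp_pos: [485.5, -81.6, 156.0]
wrist_force: [0.1, 0.2, -0.5]
[ 0.11672369  0.22227947 -0.50998685] [[ 1.7 49.5]] [485.47115083 -81.5609     156.04182654] 19.1
```

View pics/w20.png

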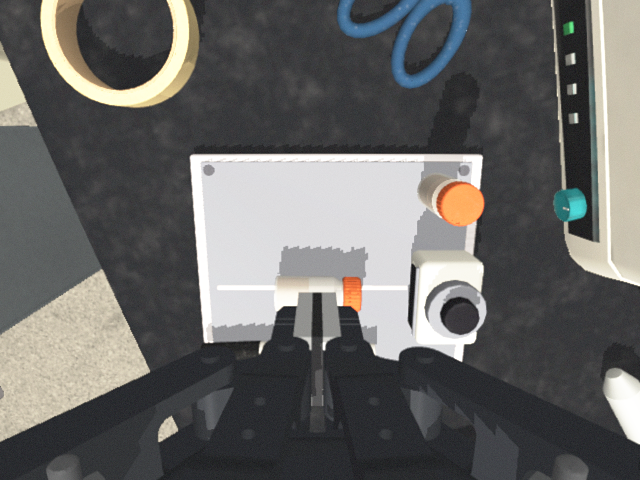

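View pics/t20.png

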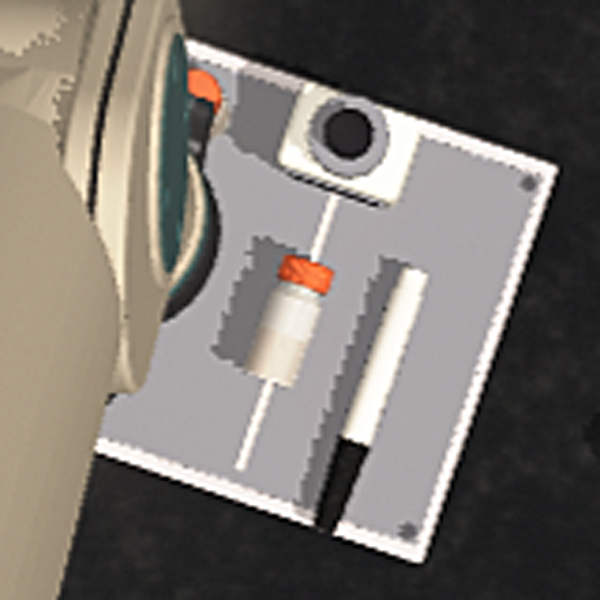

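```bash
python3 - <<'E'
from h import *
st=robot.state(); print(st); print(rot(st["tool_rot"]).round(3))
Rm=rot(st["tool_rot"]); print(np.degrees(np.arctan2(Rm[1,1],Rm[0,1])))
E
python3 -m creep '[[1,[0,0,0],0]]'
```

```text
{'time': 19.2, 'joint_positions': array([ 0.18585458,  0.49900281, -0.10923203,  2.01040012,  0.08749923,
        0.63896962, -0.28453586]), 'dq': array([-9.98850250e-04,  3.71190746e-05, -1.32950799e-03, -3.98883623e-03,
       -1.77360324e-03,  8.33476654e-04,  4.62846847e-04]), 'joint_torque': array([-1.17790850e-02, -4.40290761e+01, -5.23866881e-01, -1.36882254e+01,
        7.73169537e-03,  8.95788748e-03,  3.75839784e-05]), 'tcp_pos': array([485.59618436, -81.45032351, 155.98799891]), 'tool_rot': array([-0.41795351, -0.56930194, -0.41912158,  0.57056749]), 'wrist_force': array([-0.03682993, -0.54234085, -0.2958426 ]), 'wrist_torque': array([-0.00452498, -0.02556905, -0.02676524]), 'opening': -0.3630560724597522}
[[-0.002  0.954 -0.299]
 [ 0.    -0.299 -0.954]
 [-1.    -0.002  0.   ]]
-17.415851794333456
time: 19.28
tcp_pos: [485.9, -81.4, 156.2]
tool_rot: [-0.418, -0.569, -0.419, 0.57]
wrist_force: [-0.1, -0.0, -0.5]
opening: 0.4
```

That was my own doing: I typed a z shift of 3 cm per row where I meant a turn, so the tool is higher than planned and nothing else is affected. Now I'll check the vial's placement against the top camera.

```bash
python3 - <<'E'
from h import *
ct=imaging.capture("top"); st=robot.state(); cw=imaging.capture("wrist")
f=3.75;o=np.array([220,160])
W=onz(ct,np.array([(333,198),(240,468)])/f+o,9)
e=(W[0]-W[1])[:2]; e/=np.linalg.norm(e); n=np.array([-e[1],e[0]])
print("line ang top",np.degrees(np.arctan2(e[1],e[0])))
for s in [(258,340),(285,330)]: pass
V=onz(ct,np.array([(247,370),(297,385),(279,265),(333,277),(272,378),(306,271)])/f+o,22.2)
print([( ((v[:2]-W[1][:2])@e).round(1), ((v[:2]-W[1][:2])@n).round(1)) for v in V])
cv2.imwrite("pics/w21.png",cv2.resize(cw["color"][260:330,200:440],None,fx=3.3,fy=3.3,interpolation=cv2.INTER_CUBIC))
E
```

```text
line ang top -17.23727325759389
[(np.float64(46.7), np.float64(11.5)), (np.float64(47.7), np.float64(-14.0)), (np.float64(100.5), np.float64(13.5)), (np.float64(103.4), np.float64(-13.5)), (np.float64(47.0), np.float64(-1.3)), (np.float64(102.0), np.float64(-0.0))]
```

View pics/w21.png

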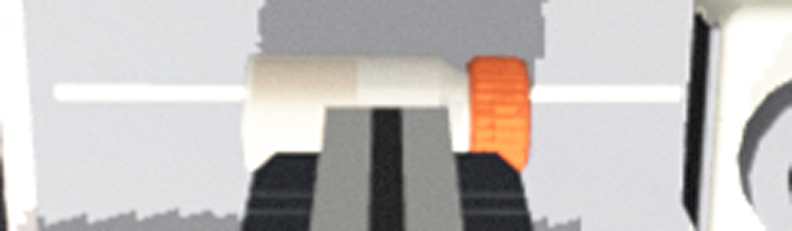

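```bash
python3 - <<'E'
from h import *
ct=imaging.capture("top"); st=robot.state(); cw=imaging.capture("wrist")
for z in (0,30,60): print(z,onz(ct,[(215,138),(290,150),(328,147),(340,120)],z)[:,:2].round().tolist())
print("button",[lb(onz(cw,[(460,315)],z,st)).tolist() for z in (50,55,60)])
print("spare",lb(onz(cw,[(460,204)],71,st)))
cs=imaging.capture("side"); cv2.imwrite("pics/s20.png",cv2.resize(cs["color"][180:320,220:400],None,fx=4,fy=4,interpolation=cv2.INTER_CUBIC))
cv2.imwrite("pics/w22.png",cv2.resize(cw["color"][160:360,400:640],None,fx=3.3,fy=3,interpolation=cv2.INTER_CUBIC))
E
```

```text
0 [[670.0, 31.0], [651.0, -111.0], [659.0, -183.0], [711.0, -204.0]]
30 [[663.0, 25.0], [644.0, -113.0], [652.0, -183.0], [703.0, -204.0]]
60 [[655.0, 19.0], [638.0, -115.0], [645.0, -183.0], [695.0, -203.0]]
button [[[102.1, -3.9]], [[100.3, -1.6]], [[98.4, 0.7]]]
spare [[88.  75.8]]
```

View pics/s20.png

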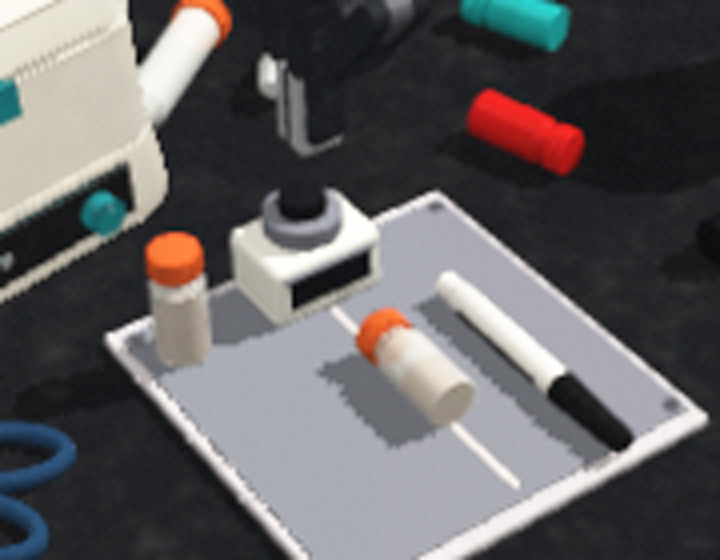

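View pics/w22.png

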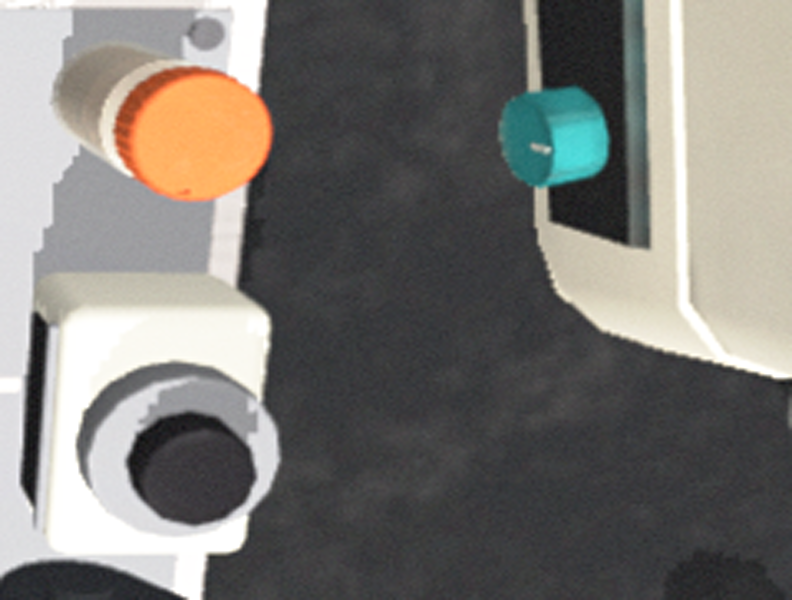

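```bash
python3 -m creep '[[1,[1.9,-1.9,0],0],[1,[1.9,-1.9,0],0],[1,[1.9,-1.9,0],0],[1,[1.87,-1.89,0],0],[1,[0,0,-2.5],0],[1,[0,0,-2.5],0],[1,[0,0,-2],0],[1,[0,0,0],0]]' | grep -E 'pos|force'
python3 -m creep '[[1,[0,0,0],0],[1,[0,0,0],0]]' | grep -E 'pos|force'
python3 - <<'E'
from h import *
cs=imaging.capture("side"); ct=imaging.capture("top"); cw=imaging.capture("wrist"); st=robot.state()
print(lb(st["tcp_pos"]),st["tcp_pos"],st["time"],st["wrist_force"])
cv2.imwrite("pics/s23.png",cv2.resize(cs["color"][180:300,220:360],None,fx=5,fy=5,interpolation=cv2.INTER_CUBIC))
cv2.imwrite("pics/t23.png",cv2.resize(ct["color"][140:300,220:380],None,fx=3.75,fy=3.75,interpolation=cv2.INTER_CUBIC))
cv2.imwrite("pics/w23.png",cw["color"])
E
```

```text
tcp_pos: [559.1, -156.5, 83.2]
wrist_force: [-1.1, -0.6, 0.2]
tcp_pos: [563.0, -157.2, 88.1]
wrist_force: [0.2, -0.7, 0.3]
[[98.6  0.5]] [ 563.26654413 -157.32671721   88.66191447] 20.5167 [-0.01880341 -0.0152996  -0.67466256]
```

View pics/s23.png

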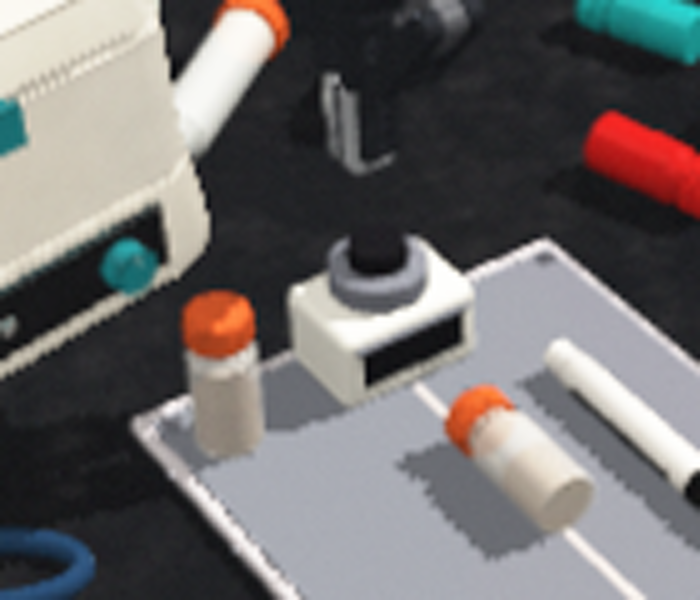

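View pics/t23.png

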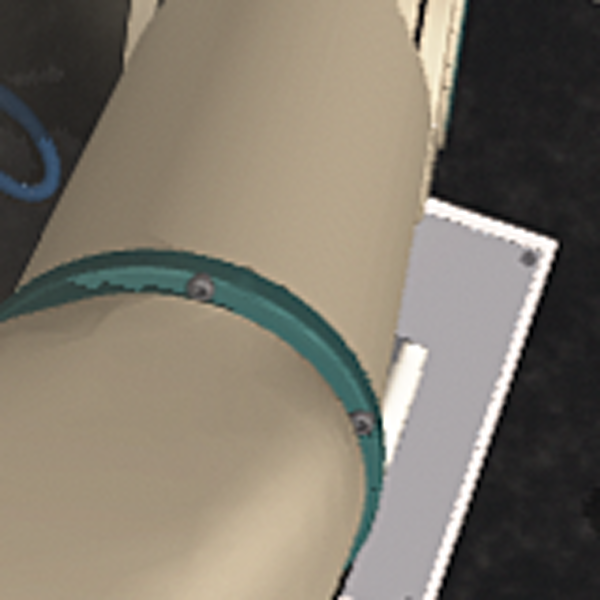

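View pics/w23.png

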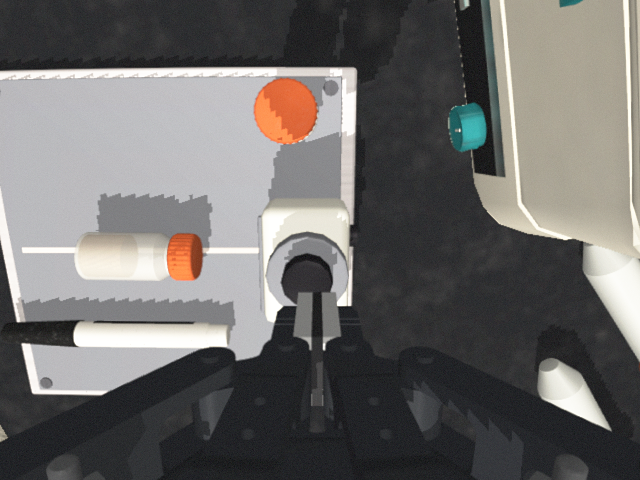

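```bash
python3 - <<'E'
from h import *
cw=imaging.capture("wrist"); st=robot.state(); print(st["tcp_pos"],lb(st["tcp_pos"]))
for z in (50,55,60): print(z,lb(onz(cw,[(307,280)],z,st)))
print("housing top corners z44",lb(onz(cw,[(264,200),(349,200)],44,st)))
print("line",lb(onz(cw,[(25,250),(255,251)],9,st)))
print(vfit(cw,st,(95,232.5),(95,279)),vfit(cw,st,(185,233),(185,280)))
print("spare top",lb(onz(cw,[(286,111)],71,st)))
E
```

```text
[ 563.12158966 -157.30087676   88.49751193] [[98.5  0.5]]
50 [[96.1 -3.6]]
55 [[96.2 -1.8]]
60 [[96.3  0. ]]
housing top corners z44 [[ 75.5  34.9]
 [116.3  34.9]]
line [[-71.3  -0. ]
 [ 65.1  -0.5]]
(np.float64(0.43637819452494003), array([-0.30633359, -0.31664217])) (np.float64(0.06744071685300845), array([-0.24410147, -0.25240024]))
spare top [[88.6 74.6]]
```

```bash
python3 -m creep '[[1,[-0.29,0.09,-1],0],[1,[0,0,-1],0],[1,[0,0,-0.8],0],[1,[0,0,0],0],[1,[0,0,0],0],[1,[0,0,0],0]]' | grep -E 'pos|force'
python3 - <<'E'
from h import *
cs=imaging.capture("side"); cw=imaging.capture("wrist"); st=robot.state()
print(lb(st["tcp_pos"]),st["tcp_pos"],st["time"],st["wrist_force"])
cv2.imwrite("pics/s24.png",cv2.resize(cs["color"][190:270,260:350],None,fx=7,fy=7,interpolation=cv2.INTER_CUBIC))
cv2.imwrite("pics/w24.png",cw["color"])
E
```

```text
tcp_pos: [559.6, -156.3, 59.2]
wrist_force: [0.2, 0.3, -0.1]
[[94.9  0.4]] [ 559.67575839 -156.32097504   59.45441497] 21.1667 [0.03768124 0.23882503 0.1493462 ]
```

View pics/s24.png

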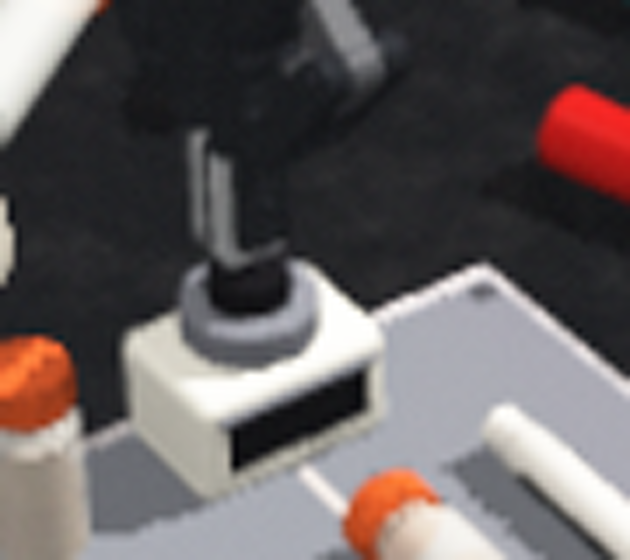

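View pics/w24.png

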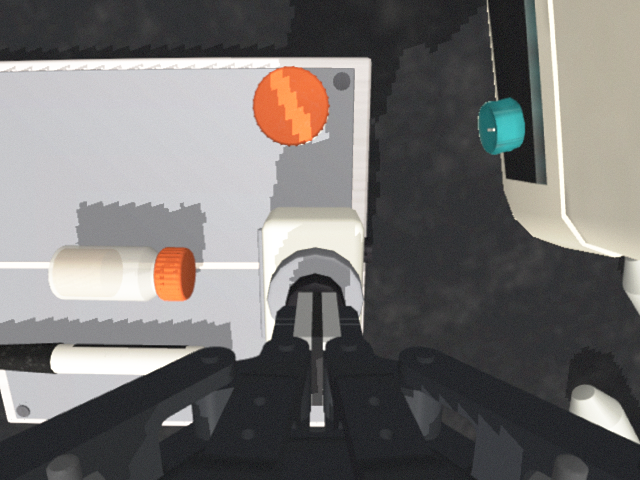

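The finger is centred over the button (column 317 against 314). I'll descend while watching the force.

```bash
python3 -m creep '[[1,[0,0,-0.4],0],[1,[0,0,-0.3],0],[1,[0,0,0],0],[1,[0,0,0],0]]' | grep -E 'pos|force'; python3 -m creep '[[1,[0,0,-0.2],0],[1,[0,0,0],0]]' | grep -E 'pos|force'; python3 -m creep '[[1,[0,0,-0.2],0],[1,[0,0,0],0]]' | grep -E 'pos|force';python3 -m creep '[[1,[0,0,-0.2],0],[1,[0,0,0],0]]' | grep -E 'pos|force'
```

```text
tcp_pos: [559.6, -156.3, 52.1]
wrist_force: [0.1, -0.6, 1.7]
tcp_pos: [559.6, -156.3, 50.1]
wrist_force: [0.4, -0.1, 1.9]
tcp_pos: [559.6, -156.3, 48.1]
wrist_force: [1.4, -0.3, 2.9]
tcp_pos: [559.6, -156.3, 46.9]
wrist_force: [-0.2, 0.3, 7.7]
```

```bash
python3 -m creep '[[1,[0,0,-0.1],0],[1,[0,0,0],0],[1,[0,0,0],0]]' | grep -E 'pos|force'
python3 - <<'E'
from h import *
cs=imaging.capture("side"); cw=imaging.capture("wrist"); st=robot.state()
print(lb(st["tcp_pos"]),st["tcp_pos"],st["time"],st["wrist_force"])
cv2.imwrite("pics/s25.png",cv2.resize(cs["color"][190:270,260:350],None,fx=7,fy=7,interpolation=cv2.INTER_CUBIC))
cv2.imwrite("pics/w25.png",cw["color"])
E
```

```text
tcp_pos: [559.6, -156.3, 46.8]
wrist_force: [-2.2, -0.5, 16.2]
[[94.9  0.4]] [ 559.64102787 -156.3147854    46.77149704] 22.35 [-2.46226957  1.01860106 15.95366646]
```

View pics/s25.png

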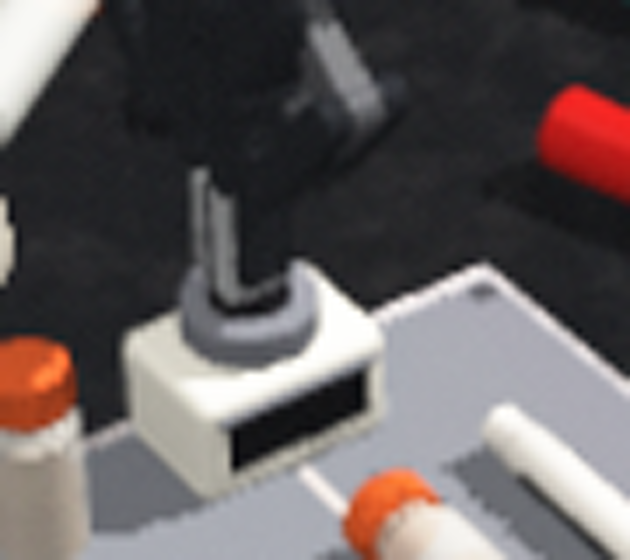

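A hard stop at 16 N, with the button sunk into its collar. I'll let it up and watch where contact ends, to confirm the travel.

```bash
python3 -m creep '[[1,[0,0,0.2],0],[1,[0,0,0.25],0],[1,[0,0,0.2],0],[1,[0,0,0],0],[1,[0,0,0],0]]' | grep -E 'pos|force'; python3 -m creep '[[1,[0,0,0.05],0],[1,[0,0,0],0]]' | grep -E 'pos|force'; python3 -m creep '[[1,[0,0,0.05],0],[1,[0,0,0],0]]' | grep -E 'pos|force';python3 -m creep '[[1,[0,0,0.05],0],[1,[0,0,0],0]]' | grep -E 'pos|force';python3 -m creep '[[1,[0,0,0.05],0],[1,[0,0,0],0]]' | grep -E 'pos|force'
```

```text
tcp_pos: [559.6, -156.3, 51.5]
wrist_force: [0.9, -0.1, 2.3]
tcp_pos: [559.4, -156.2, 51.9]
wrist_force: [0.8, 0.7, 1.1]
tcp_pos: [559.2, -156.2, 52.5]
wrist_force: [2.0, -0.3, 1.1]
tcp_pos: [559.0, -156.2, 53.0]
wrist_force: [1.0, -0.1, 1.1]
tcp_pos: [558.5, -156.1, 53.4]
wrist_force: [0.2, 0.2, -0.1]
```

```bash
python3 -m creep '[[1,[0,0,0.5],0],[1,[0,0,2],0],[1,[0,0,2.5],0],[1,[0,0,2.5],0],[1,[0,0,2.5],0],[1,[-2,2,0],0],[1,[-2,2,0],0],[1,[-2,2,0],0]]' | grep -E 'pos|force'
python3 -m creep '[[1,[-1,2.5,2],0],[1,[-1,2.5,1],0],[1,[0,2.5,0],0],[1,[0,0,0],0],[1,[0,0,0],0],[1,[0,0,0],0]]' | grep -E 'pos|force'
python3 - <<'E'
from h import *
cs=imaging.capture("side"); ct=imaging.capture("top"); cw=imaging.capture("wrist"); st=robot.state()
print(lb(st["tcp_pos"]),st["tcp_pos"],st["time"],st["wrist_force"])
cv2.imwrite("pics/s26.png",cv2.resize(cs["color"][180:320,220:400],None,fx=4,fy=4,interpolation=cv2.INTER_CUBIC))
cv2.imwrite("pics/t26.png",cv2.resize(ct["color"][160:320,220:380],None,fx=3.75,fy=3.75,interpolation=cv2.INTER_CUBIC))
cv2.imwrite("pics/w26.png",cw["color"])
E
```

```text
tcp_pos: [498.5, -95.8, 154.3]
wrist_force: [0.3, 0.4, -0.5]
tcp_pos: [479.1, -21.8, 183.7]
wrist_force: [0.1, 0.0, -0.7]
[[-22. 104.]] [479.14300708 -22.44381273 183.36270982] 24.75 [ 0.4617511  -1.12161711  0.04885272]
```

View pics/s26.png

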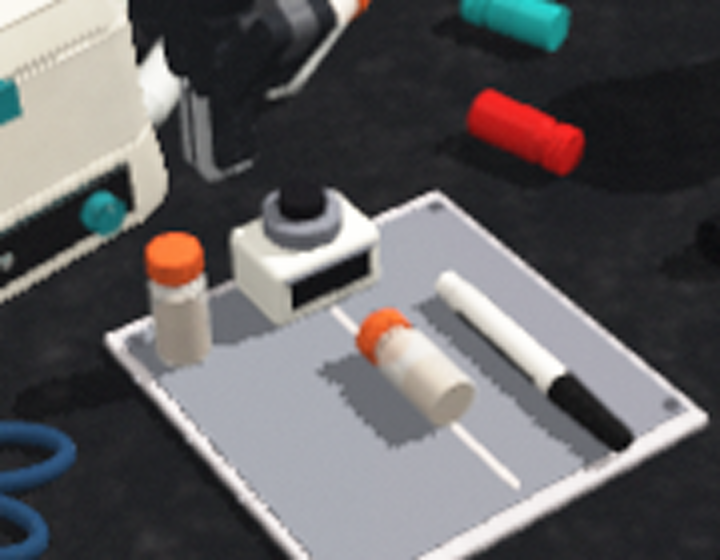

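View pics/t26.png

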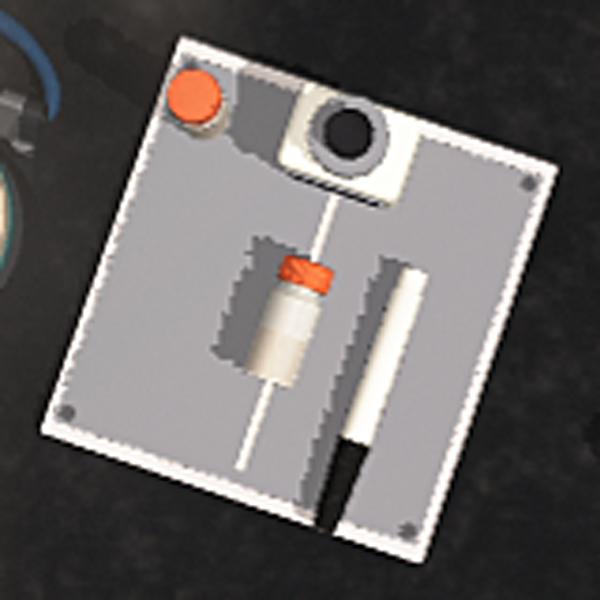

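View pics/w26.png

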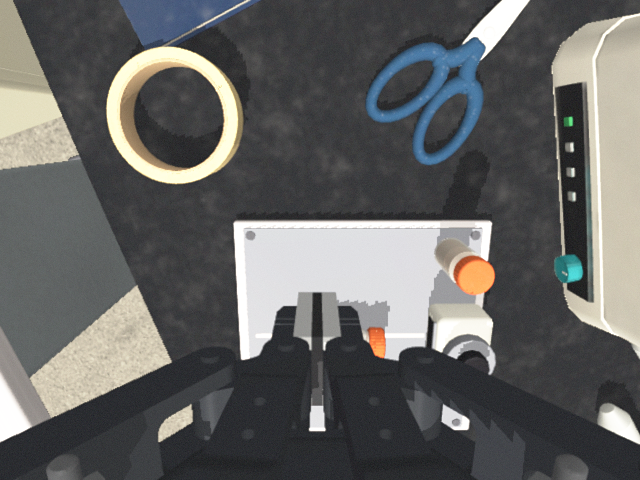

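The vial still lies on the line, the button is up, and the spare, marker and tape look unmoved. The gripper is clear of everything, so I'm handing in.

```bash
python3 -c "
from workcell import robot
s=robot.state();print(s['time'],s['wrist_force'],abs(s['dq']).max());print(robot.hand_in())"
```

```text
24.75 [ 0.4617511  -1.12161711  0.04885272] 0.0044306166374055815
the job is handed in; nothing more can be done
None
```

The vial now lies along the white line, and the reader button has been pressed fully down and let up again. I handed the job in at 24.75 s of the 61 s allowed.

**Vial:** I rolled it about 51 mm onto the line with shut fingertips on its top, in four strokes at about 5–7 N, then took the fingers off.
- The wrist camera puts its axis within about 0.5 mm of the line, with up to about 0.9° of skew.
- The coarser top camera agrees to about 1 mm.
- Pictures after the button press show the vial in the same place.

**Button:** It went down about 6 mm to a hard stop, where I held 16 N. Contact on the way up ended about 6.3 mm above the stop, and the pictures show the button standing up again.

**Other things:** In the last pictures the standing vial, marker and tape roll look unmoved, and the gripper is clear and touching nothing.

**What disagreed:**
- The shut fingertips met the vial about 13 mm behind the TCP, not 17 mm ahead as stated. I found contact by force, in small steps.
- The side camera's board position was up to about 6 mm off the wrist camera's, so I relied on the wrist and top views.
- I typed one retreat move with 3 cm of z shift per row where I meant a turn. The gripper only rose higher than planned.

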